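Swing the sawing-jig fence home against its finger-tight stop

TASK

Push the free end of the wooden fence on the sawing jig so that it swings round its pin, in under the clear guard, until it meets the round nose of the blue stop; press it snugly against the stop for a moment, then let go and leave it touching. The stop is only finger-tight: do not shove it out of its setting. Keep off the guard, and leave the offcut, hammer, glue bottle and screwdriver where they are.

Things in the scene. Friction and masses are not known exactly. Their poses are not given: they have to be found in the camera images.
- jig: Plywood sawing jig fixed on the bench: board 340 (x) by 400 (y) by 18 mm thick. Origin at the centre of its underside; z up, x away from the robot at yaw 0, y left. Yaw varies about 21 degrees either way. On it, at x +50, y -130 mm, stands the upright 12 mm pivot pin.
- pin (a point): Axis of the steel pivot pin (12 mm diameter) at the jig board's top, 18 mm above the bench; axes as the jig's. A 30 mm washer and nut on the pin (from 51 to 61 mm above the bench) keep the fence from being lifted off.
- guard: Clear hand guard, red front edge, fixed over the far half of the jig; origin and axes as the jig's. Sheet 6 mm thick, x +2 to +160, y -180 to +180 mm, underside 158 mm above the bench, on two posts at x +150, y +-170. Open to the robot. An upright gripper will not pass the front edge: lean it 30 to 40 degrees, its body back on the robot's side, fingertips reaching forward under the sheet.
- fence: Wooden bar, orange and silver stripes, 255 by 50 by 30 mm, 0.3 to 0.65 kg, flat on the jig (top 48 mm above bench). Origin on the pin hole's axis (0.5 mm play) at the underside; x to the free end 230 mm off. Side y +25 is pushed, side y -25 mm meets the stop. Its x starts 122 to 142 degrees from the jig's x; home is 84 to 96. Slides with 1 to 4 N at its free end; stays where left.
- stop: Blue block with a round steel nose and black knob, in a track on the jig. Origin on the axis of the nose (upright cylinder, radius 10, 30 mm high) at its underside, on the jig board; the block runs 55 mm from there to jig +x. Set at jig y +55, x +75 to +95 mm. It slides along jig x, held by friction: yields at about 18 N; a snug press is some 10 N at the free end.
- offcut: Small pine offcut, 45 by 35 by 20 mm high, lying on the near left of the jig board; origin at the centre of its underside. Leave alone.
- hammer: Hammer about 250 mm long lying along x on the bench left or right of the jig; origin near the middle of its length, underside. Leave alone.
- glue: White glue bottle with an orange cap, 60 mm diameter, 150 high, standing on the bench left or right of the jig; origin at its foot. Leave alone.
- driver: Orange screwdriver about 200 mm long lying on the bench at the far left; origin near its middle, underside. Leave alone.

How it is judged (in metres and radians):
On the way:
1. the fence is pressed snugly against the stop (over 3 N for 0.2 s) (contact force between fence and stop above 3 N), for 0.2 s.
At the end, for the whole second after the job is handed in: The fence lies flat and still with its far side against the stop's nose (gap under 1.5 mm), and the stop is within 2 mm of where it was set (y of stop in the frame of fence between -0.0365 and -0.032 m and x of stop in the frame of fence above 0.15 m and distance of stop from where it was at the start of the episode below 0.002 m and angle between fence's own z axis and vertical below 0.05 rad and linear speed of fence below 0.01 m/s); the robot touches nothing.
It fails at once if the stop was shoved more than 2 mm out of its setting (distance of stop from where it was at the start of the episode above 0.002 m).
It fails at once if the guard was struck (over 3 N) (contact force between guard and anything else above 3 N).
It fails at once if a bystander was moved more than 15 mm (distance of any of offcut, hammer, glue, driver from where it was at the start of the episode above 0.015 m).
It also fails if it takes over 51 s, if anything falls off the work surface, if the arm or the gripper's body presses on something with over 40 N, if the wrist force passes 120 N, or if a joint passes its speed limit or range.

ROBOT

A 6-joint arm with a two-finger parallel gripper is mounted at the origin on the work surface. World frame = base frame: x ahead of the robot, y to its left, z up, the work surface at z = 0. Lengths are in m, angles in degrees, forces in N, time in s.
With the tool pointing down it reaches from about 0.4 to 0.825 m from the base axis. Payload 7 kg.
Tool frame: the origin (TCP) lies on the centre line of the jaws, within the pads' length; the fingertips stand 11 mm ahead of it and the grasp point (between the pads) lies 8 mm behind it; z points along the fingers, y is the line along which they close (so a half turn about z gives the same grasp; the last joint's range is limited). The gripper opens to 88 mm and grips with 3 to 60 N. Pads are 19 mm wide; open, the fingers measure 130 mm over their backs; the gripper's body (78 mm by 193 mm) begins 47 mm behind the grasp point.
Start: joints at [-56.603, 20.546, 0.682, 0, -70.136, -16.507], TCP at [0.196, -0.646, 0.215] pointing down, gripper open.
Joint ranges: [-176.03, 176.03], [-82.01, 121.73], [-58.28, 71.71], [-173.87, 95.51], [-174.79, -0.11], [-173.66, 173.66]. Speed limits (degrees/s): [136.94, 136.94, 172.46, 180, 180, 180].

INTERFACE

Orientations are given as [roll, pitch, yaw] about the fixed x, y, z axes, in that order (R = Rz(yaw) Ry(pitch) Rx(roll)).
In Python, from plant import r, capture, camera_model, job gives the robot as it stands.
- The arm moves only by the tool drive_tool, never from a script. Its argument "increments" is a list that holds one entry, the list of rows, each a list of 5 numbers: the gripper's target within -1 to 1 (fully open at 1, half-way at 0, shut at -1), then the shift along the tool's x, y, z scaled (see below), then the turn about the tool's z scaled (see below). In form: [[[gripper, tx, ty, tz, roll], ...]]. A call has 1 to 5 rows; each row is the pose to reach, as a shift and turn from the pose commanded when the call began, along the tool's axes at that moment, turning the shorter way round; what a row does not reach only later rows make up. The controller multiplies each number of a shift by 120 mm and each number of a turn by 360 degrees. A row lasts 1/8 s, in which the tool goes at most 62.5 mm and 10.7 degrees, less where a joint would pass 70% of its speed; a pose out of reach is approached as far as the arm can. A call with a number of a shift or a turn outside -1 to 1 is refused whole. A call with a gripper value outside its range is refused whole. The fingers move at their own pace and stop on an object; "squeeze" is the grip in N (left out, the last holds). Time passes only in rows, so rows that repeat a pose let the fingers close. It gives the time, the measured TCP pose, the force, the opening and the grip force at its end, in the units of the state.
- r.get_state(): the state, without advancing time (a new reading comes with each control period).
- capture(name): name is "side" or "top"; returns the picture (400x640x3 uint8, red, green, blue); there is no depth.
- camera_model(name): a dict with "camera_matrix" (3x3 intrinsics, pixels), "rvec" (rotation vector, rad) and "tvec" (3), from world to camera coordinates, as OpenCV has them. Camera axes: x right, y down, z forward; pixel columns grow to the right and rows downward; lengths in m; the calibration is good to about 2 mm. A picture is of the moment at which its call begins. camera_model takes no time and is no camera call.
- job.close_job(): hands the job in; it is judged then, once.
The state is a dict: "time_s": time; "joints": joint angles; "qd": joint speeds; "joint_torque": joint torques, N m; "tcp_pos": TCP position; "eef_rot": TCP orientation; "contact_force": force on the tool from outside, world axes, zero at the start; "moment": the same for the moment, N m; "gripper_width": finger opening in m; "gripper_force": force on a finger pad.
Only numpy, scipy, OpenCV 4.12 (cv2) and the standard library are available. Lean on these libraries where they do the work, as an engineer would, in place of code of your own. Each camera call takes 0.05 s, during which the arm holds its last target. There are 200 camera calls.

## Working session

There is one attempt and no reset: what is moved stays moved. The work goes in short steps, Python scripts to look and compute and a tool call to move; the robot and the scene stay as the last step left them, time stands still between calls to the robot, and variables do not carry over. Pictures are saved under pics/ and viewed, at most 10 in all, crops included, and the job is handed in when it is done.

Besides the shell and the picture viewer there is one more tool, called after "Emit:" as name(argument=value, ...), one argument or row to a line, values as JSON. drive_tool: Moves the arm, as the interface text tells. Its arguments: {"type":"object","properties":{"increments":{"type":"array"},"squeeze":{"type":"number"}},"required":["increments"]}

```bash
ls; mkdir -p pics
python3 - <<'E'
from plant import r,capture,camera_model,job
import cv2
for n in("top","side"):
    cv2.imwrite(f"pics/{n}0.png",capture(n)[:,:,::-1]); m=camera_model(n); print(n,m)
print(r.get_state())
E
```

```text
pics
top {'camera_matrix': array([[484.33056585,   0.        , 322.84641441],
       [  0.        , 484.33056585, 195.05467246],
       [  0.        ,   0.        ,   1.        ]]), 'rvec': array([ 2.14526795, -2.10158269,  0.21260968]), 'tvec': array([-0.02200558,  0.5666226 ,  1.40355896])}
side {'camera_matrix': array([[438.22777545,   0.        , 318.4174404 ],
       [  0.        , 438.22777545, 199.27767962],
       [  0.        ,   0.        ,   1.        ]]), 'rvec': array([ 0.51111293, -2.47341101,  1.44654389]), 'tvec': array([0.55102615, 0.15098148, 0.98023411])}
{'time_s': 0.1, 'joints': array([-5.66047374e+01,  2.05859922e+01,  6.40322344e-01, -1.54878977e-02,
       -7.01355486e+01, -1.65075779e+01]), 'qd': array([-0.04704235, -0.14041535,  0.07791236,  0.09208355,  0.03616507,
       -0.00631218]), 'joint_torque': array([-1.77928672e-03, -5.84162414e+01,  2.93749470e+01,  7.01549694e+00,
        1.01886364e-02, -7.48207776e-05]), 'tcp_pos': array([ 0.19592998, -0.64548332,  0.21414844]), 'eef_rot': array([ 1.79917992e+02, -9.11898285e-03, -1.63117582e+02]), 'contact_force': array([0.6915112 , 0.14327018, 0.1785574 ]), 'moment': array([ 0.05386394,  0.09127036, -0.03954362]), 'gripper_force': 0.0, 'gripper_width': 0.08772827928751148}
```

View pics/top0.png

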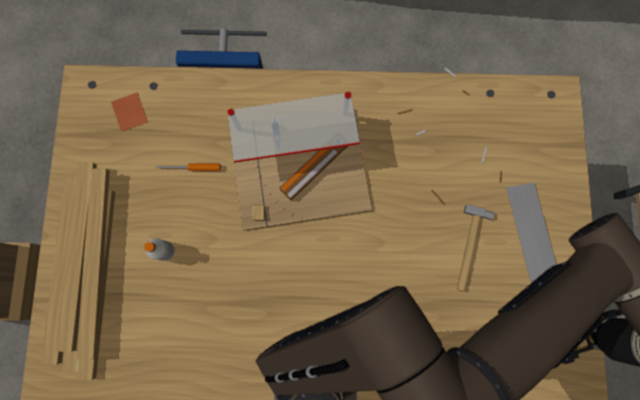

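View pics/side0.png

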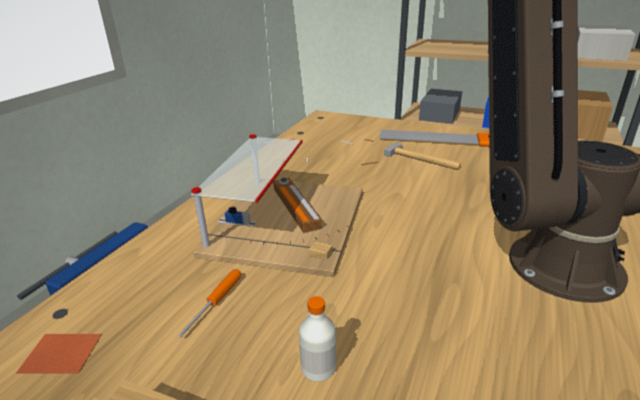

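The top view shows the jig at about (235-370, 95-228), with the free end of the fence at (290,190), the offcut at (258,213), the hammer on the right and the glue on the left. The side view shows the blue stop at (237,215). I'll zoom in to get points for a model fit.

Run:
```python
import cv2
t=cv2.imread("pics/top0.png")[85:235,220:385]; cv2.imwrite("pics/tc.png",cv2.resize(t,None,fx=4,fy=4,interpolation=cv2.INTER_CUBIC))
t=cv2.imread("pics/side0.png")[130:280,185:370]; cv2.imwrite("pics/sc.png",cv2.resize(t,None,fx=4,fy=4,interpolation=cv2.INTER_CUBIC))
```

```text
(no output)
```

View pics/tc.png

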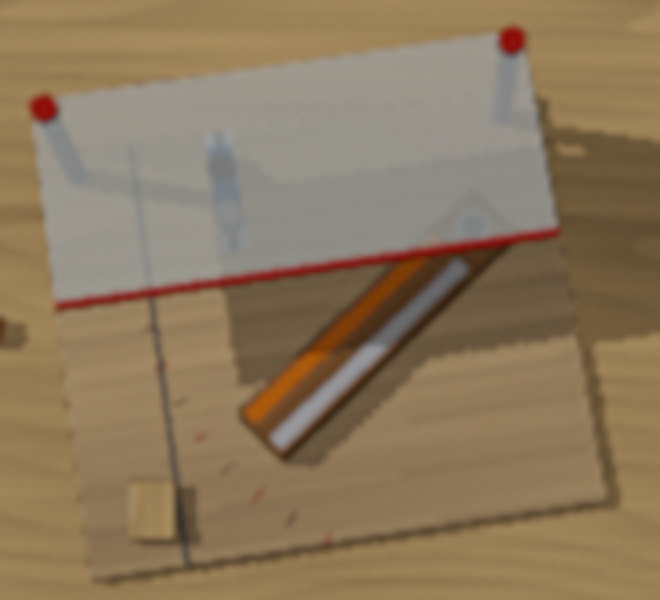

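View pics/sc.png

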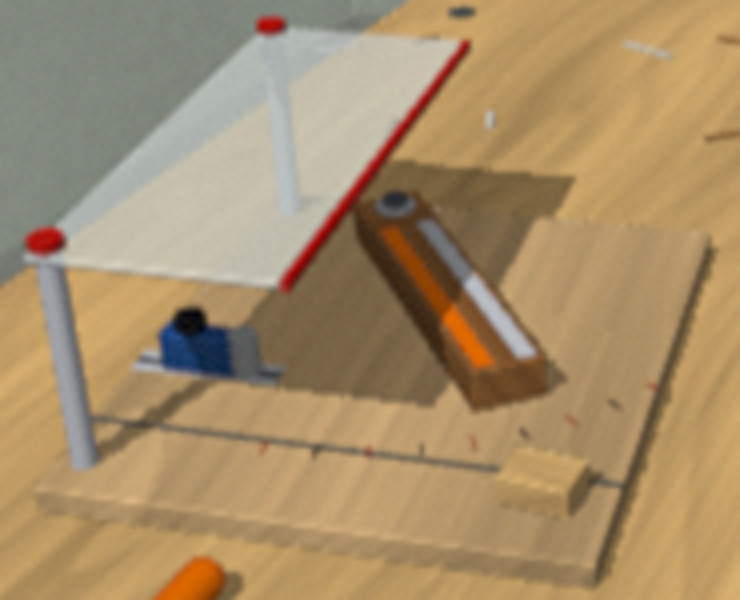

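Top crop: board corners at (97,580) and (608,500), guard edge from (58,306) to (558,233), fence end corners at (242,410) and (285,458), nose near (232,222). Side crop: nose top at (243,333), fence end at (472,375) and (548,360), guard front corners at (287,288) and (468,45).

```bash
cat > fit.py <<'E'
import numpy as np,cv2
from scipy.optimize import least_squares
from plant import camera_model
C={n:camera_model(n) for n in("top","side")}
def proj(n,P): m=C[n]; return cv2.projectPoints(np.array(P,float).reshape(-1,1,3),m["rvec"],m["tvec"],m["camera_matrix"],None)[0][:,0]
O={"top":(220,85),"side":(185,130)}
def px(n,c): return np.array(O[n])+(np.array(c)+.5)/4-.5
def jw(p,P): c,s=np.cos(p[2]),np.sin(p[2]);x,y,z=P; return [p[0]+c*x-s*y,p[1]+s*x+c*y,z]
def fj(th,P): c,s=np.cos(th),np.sin(th);x,y,z=P; return [.05+c*x-s*y,-.13+s*x+c*y,z]
J=[("top",(-.17,.2,.018),(97,580)),("top",(-.17,-.2,.018),(608,500)),("top",(.002,.18,.161),(58,306)),("top",(.002,-.18,.161),(558,233)),
("side",(.002,.18,.161),(287,288)),("side",(.002,-.18,.161),(468,45)),("side",(-.17,-.2,.018),(710,235)),("side",(-.17,.2,.018),(597,570)),("side",(.05,-.13,.061),(396,200))]
F=[("top",(.23,-.025,.048),(242,410)),("top",(.23,.025,.048),(285,458)),("side",(.23,-.025,.048),(472,375)),("side",(.23,.025,.048),(548,360))]
S=[("side",0,(243,331)),("top",0,(232,222))]
def res(p):
    e=[]
    for n,P,c in J: e.append(proj(n,jw(p,P))[0]-px(n,c))
    for n,P,c in F: e.append(proj(n,jw(p,fj(p[3],P)))[0]-px(n,c))
    for n,_,c in S: e.append(proj(n,jw(p,(p[4],.055,.048)))[0]-px(n,c))
    return np.concatenate(e)
s=least_squares(res,[.65,.1,.15,2.2,.085],loss="soft_l1"); p=s.x
E
python3 - <<'E'
from fit import *
print(p,np.degrees(p[2:4])); print(res(p).reshape(-1,2).round(1).tolist())
for P in[(.05,-.13,0),(.002,.18,0),(.002,-.18,0),(.05-.17,.13,0)]: print(P,np.round(jw(p,P),3))
print("freeend",np.round(jw(p,fj(p[3],(.23,0,0))),3))
x=p[4]
# home angle
from scipy.optimize import brentq
def g(th): d=np.array([x-.05,.185]); return -np.sin(th)*d[0]+np.cos(th)*d[1]+.035
th=brentq(g,1.2,2);print("home",np.degrees(th)); 
for q in(.06,.08,.1,.23):print(q,np.round(fj(th,(q,.025,0)),3))
E
```

```text
[0.66589629 0.0653645  0.17641681 2.2013432  0.08926372] [ 10.10793876 126.12767452]
[[-1.6, -0.5], [0.0, -0.6], [-0.2, 0.7], [0.5, 0.2], [0.5, 0.0], [0.9, -0.1], [0.1, -0.6], [-0.4, -1.2], [-0.5, -1.1], [-1.2, 0.3], [-0.4, -0.3], [0.3, -0.3], [0.1, -1.0], [1.1, 0.8], [-0.7, -1.8]]
(0.05, -0.13, 0) [ 0.738 -0.054  0.   ]
(0.002, 0.18, 0) [0.636 0.243 0.   ]
(0.002, -0.18, 0) [ 0.699 -0.111  0.   ]
(-0.12000000000000001, 0.13, 0) [0.525 0.172 0.   ]
freeend [0.572 0.105 0.   ]
home 88.6825955671023
0.06 [ 0.026 -0.069  0.   ]
0.08 [ 0.027 -0.049  0.   ]
0.1 [ 0.027 -0.029  0.   ]
0.23 [0.03  0.101 0.   ]
```

Emit:
drive_tool(
  increments=[
    [[-1,0,-0.35,0,0],[-1,0,-0.7,0,0],[-1,0,-1,0,0],[-1,0,-1,0,0]],
  ],
)

```text
time_s: 0.6
tcp_pos: [0.2311, -0.7618, 0.2118]
eef_rot: [179.8, -0.0, -163.1]
contact_force: [0.0, -0.7, 0.9]
gripper_width: 0.0532
gripper_force: 0.0
```

Emit:
drive_tool(
  increments=[
    [[-1,0,-0.35,0,0],[-1,0,-0.7,0,0],[-1,0,-1,0,0],[-1,0,-1,0,0]],
  ],
)

```text
time_s: 1.1
tcp_pos: [0.266, -0.8759, 0.2102]
eef_rot: [179.7, -0.0, -163.1]
contact_force: [0.3, 0.6, -2.1]
gripper_width: 0.0131
gripper_force: 0.0
```

```bash
python3 -c "
from plant import r
s=r.get_state();print(s['time_s'],s['joints'].round(1),s['tcp_pos'].round(3),s['eef_rot'].round(1))"
```

```text
1.1 [-61.   46.1  44.2  -0.  -88.3 -12.1] [ 0.266 -0.876  0.21 ] [ 179.7   -0.  -163.1]
```

Emit:
drive_tool(
  increments=[
    [[-1,0,-0.35,0,0],[-1,0,-0.7,0,0],[-1,0,-1,0,0],[-1,0,-1,0,0]],
  ],
)

```text
time_s: 1.6
tcp_pos: [0.2926, -0.9629, 0.2023]
eef_rot: [-178.3, -0.2, -163.1]
contact_force: [-1.0, 0.2, 1.2]
gripper_width: 0.0004
gripper_force: 0.0
```

Emit:
drive_tool(
  increments=[
    [[-1,0,-0.35,0,0],[-1,0,-0.7,0,0],[-1,0,-1,0,0],[-1,0,-1,0,0]],
  ],
)

```text
time_s: 2.1
tcp_pos: [0.3026, -0.9971, 0.1775]
eef_rot: [-174.6, -0.5, -163.1]
contact_force: [-0.4, 0.1, -0.0]
gripper_width: 0.0001
gripper_force: 0.0
```

```bash
python3 -c "
from plant import r
s=r.get_state();print(s['time_s'],s['joints'].round(1),s['tcp_pos'].round(3),s['eef_rot'].round(1))"
```

```text
2.1 [-61.9  61.9  71.7   1.5 -94.6 -11. ] [ 0.303 -0.997  0.177] [-174.6   -0.5 -163.1]
```

Emit:
drive_tool(
  increments=[
    [[-1,0,0.35,0,0],[-1,0,0.7,0,0],[-1,0,1,0,0],[-1,0,1,0,0]],
  ],
)

```text
time_s: 2.6
tcp_pos: [0.2666, -0.8795, 0.1674]
eef_rot: [-174.7, -0.5, -163.1]
contact_force: [-1.0, -0.9, 1.4]
gripper_width: 0.0004
gripper_force: 0.0
```

Emit:
drive_tool(
  increments=[
    [[-1,0,0.35,0,0],[-1,0,0.7,0,0],[-1,0,1,0,0],[-1,0,1,0,0]],
  ],
)

```text
time_s: 3.1
tcp_pos: [0.233, -0.7679, 0.1565]
eef_rot: [-174.6, -0.5, -163.1]
contact_force: [0.0, -0.8, 1.0]
gripper_width: 0.0005
gripper_force: 0.0
```

Emit:
drive_tool(
  increments=[
    [[-1,0,0,-0.5,0],[-1,-0.3,0.3,-1,0],[-1,-0.5,0.5,-1,0.019],[-1,-1,0.8,-1,0.019]],
  ],
)

```text
time_s: 3.6
tcp_pos: [0.3139, -0.6382, 0.2676]
eef_rot: [-174.4, 0.3, -170.2]
contact_force: [0.9, -0.2, -0.9]
gripper_width: 0.0004
gripper_force: 0.0
```

Emit:
drive_tool(
  increments=[
    [[-1,-0.35,0.3,-0.3,0],[-1,-0.7,0.6,-0.6,0],[-1,-1,0.9,-1,0]],
  ],
)

```text
time_s: 3.98
tcp_pos: [0.4062, -0.5077, 0.3667]
eef_rot: [-174.6, 0.2, -169.9]
contact_force: [0.6, -0.6, 1.4]
gripper_width: 0.0008
gripper_force: 0.0
```

Emit:
drive_tool(
  increments=[
    [[-1,-0.35,0.3,0,0],[-1,-0.7,0.6,0,0],[-1,-1,0.9,0,0]],
  ],
)

```text
time_s: 4.35
tcp_pos: [0.5061, -0.3807, 0.3566]
eef_rot: [-174.6, 0.2, -169.9]
contact_force: [0.6, -1.3, 0.7]
gripper_width: 0.0005
gripper_force: 0.0
```

Emit:
drive_tool(
  increments=[
    [[-1,-0.35,0.3,0,0],[-1,-0.7,0.6,0,0],[-1,-1,0.9,0,0]],
  ],
)

```text
time_s: 4.72
tcp_pos: [0.6057, -0.2534, 0.3465]
eef_rot: [-174.6, 0.2, -169.9]
contact_force: [-0.3, -1.6, 1.0]
gripper_width: 0.0004
gripper_force: 0.0
```

Emit:
drive_tool(
  increments=[
    [[-1,-0.35,0.3,0,0],[-1,-0.7,0.6,0,0],[-1,-1,0.9,0,0]],
  ],
)

```text
time_s: 5.1
tcp_pos: [0.7051, -0.1262, 0.3364]
eef_rot: [-174.6, 0.2, -169.9]
contact_force: [1.5, -0.8, -0.3]
gripper_width: 0.0005
gripper_force: 0.0
```

Emit:
drive_tool(
  increments=[
    [[-1,-0.35,0.3,0,0],[-1,-0.7,0.6,0,0],[-1,-1,0.9,0,0],[-1,-1,0.9,0,0]],
  ],
)

```text
time_s: 5.6
tcp_pos: [0.8043, 0.0029, 0.323]
eef_rot: [-174.7, 0.0, -169.8]
contact_force: [0.9, 0.1, -0.8]
gripper_width: 0.0006
gripper_force: 0.0
```

```bash
python3 -c "
from plant import r
s=r.get_state();print(s['time_s'],s['joints'].round(1),s['tcp_pos'].round(3),s['eef_rot'].round(1))"
```

```text
5.6 [ 16.6  31.2  28.7   5.3 -88.1 -96.6] [0.804 0.003 0.323] [-174.7    0.  -169.8]
```

Emit:
drive_tool(
  increments=[
    [[-1,-0.4,0,-0.2,0],[-1,-0.8,0,-0.4,0],[-1,-1,0,-0.5,0],[-1,-1,0,-0.5,0]],
  ],
)

```text
time_s: 6.1
tcp_pos: [0.9136, 0.0249, 0.3685]
eef_rot: [-174.6, -0.9, -169.9]
contact_force: [1.2, 1.0, -3.0]
gripper_width: 0.0006
gripper_force: 0.0
```

Emit:
drive_tool(
  increments=[
    [[-1,-1,0,0,0],[-1,-1,0,0,0],[-1,-1,0,0,0],[-1,-1,0,0,0],[-1,-1,0,0,0]],
  ],
)

```text
time_s: 6.72
tcp_pos: [0.9617, 0.0398, 0.3442]
eef_rot: [-173.7, 3.8, -169.6]
contact_force: [0.4, -0.3, 0.3]
gripper_width: 0.0007
gripper_force: 0.0
```

Emit:
drive_tool(
  increments=[
    [[-1,-1,0,0,0],[-1,-1,0,0,0],[-1,-1,0,0,0],[-1,-1,0,0,0],[-1,-1,0,0,0]],
  ],
)

```text
time_s: 7.35
tcp_pos: [1.0043, 0.0541, 0.3113]
eef_rot: [-172.9, 7.1, -169.2]
contact_force: [-0.3, -0.4, 0.3]
gripper_width: 0.0003
gripper_force: 0.0
```

```bash
python3 -c "
from plant import r
s=r.get_state();print(s['time_s'],s['joints'].round(1),s['tcp_pos'].round(3),s['eef_rot'].round(1))"
```

```text
7.35 [ 17.1  55.5  71.7   8.  -99.8 -94.9] [1.004 0.054 0.311] [-172.9    7.1 -169.2]
```

Emit:
drive_tool(
  increments=[
    [[-1,-1,0,-0.5,0],[-1,-1,0,-0.5,0],[-1,-1,0,-0.5,0],[-1,-1,0,-0.5,0],[-1,-1,0,-0.5,0]],
  ],
)

```text
time_s: 7.98
tcp_pos: [1.0182, 0.0715, 0.3312]
eef_rot: [-172.0, 10.5, -168.7]
contact_force: [0.4, -0.7, -0.5]
gripper_width: 0.0005
gripper_force: 0.0
```

Emit:
drive_tool(
  increments=[
    [[-1,-1,0,0.3,0],[-1,-1,0,0.3,0],[-1,-1,0,0.3,0],[-1,-1,0,0.3,0],[-1,-1,0,0.3,0]],
  ],
)

```text
time_s: 8.6
tcp_pos: [1.0694, 0.082, 0.2853]
eef_rot: [-171.2, 14.2, -168.2]
contact_force: [0.1, -0.2, 0.4]
gripper_width: 0.0004
gripper_force: 0.0
```

```bash
python3 -c "
from plant import r
s=r.get_state();print(s['time_s'],s['joints'].round(1),s['tcp_pos'].round(3),s['eef_rot'].round(1))"
```

```text
8.6 [ 18.3  58.2  71.7  10.4 -90.4 -96.4] [1.069 0.082 0.285] [-171.2   14.2 -168.2]
```

Emit:
drive_tool(
  increments=[
    [[-1,-1,0,-0.5,0],[-1,-1,0,-0.5,0],[-1,-1,0,-0.5,0],[-1,-1,0,-0.5,0],[-1,-1,0,-0.5,0]],
  ],
)

```text
time_s: 9.22
tcp_pos: [1.0766, 0.0994, 0.3227]
eef_rot: [-170.3, 17.7, -167.6]
contact_force: [-0.2, -0.4, -0.0]
gripper_width: 0.0005
gripper_force: 0.0
```

Emit:
drive_tool(
  increments=[
    [[-1,-1,0,-0.3,0],[-1,-1,0,-0.3,0],[-1,-1,0,-0.3,0],[-1,-1,0,-0.3,0],[-1,-1,0,-0.3,0]],
  ],
)

```text
time_s: 9.85
tcp_pos: [1.0912, 0.1144, 0.3469]
eef_rot: [-169.4, 21.4, -166.9]
contact_force: [0.3, 0.2, 0.1]
gripper_width: 0.0007
gripper_force: 0.0
```

Emit:
drive_tool(
  increments=[
    [[-1,-1,0,-0.3,0],[-1,-1,0,-0.3,0],[-1,-1,0,-0.3,0],[-1,-1,0,-0.3,0],[-1,-1,0,-0.3,0]],
  ],
)

```text
time_s: 10.48
tcp_pos: [1.1027, 0.1293, 0.3762]
eef_rot: [-168.5, 25.0, -166.1]
contact_force: [0.1, -0.5, -0.3]
gripper_width: 0.0005
gripper_force: 0.0
```

Emit:
drive_tool(
  increments=[
    [[-1,-1,0,-0.3,0],[-1,-1,0,-0.3,0],[-1,-1,0,-0.3,0],[-1,-1,0,-0.3,0],[-1,-1,0,-0.3,0]],
  ],
)

```text
time_s: 11.1
tcp_pos: [1.111, 0.144, 0.4104]
eef_rot: [-167.5, 28.6, -165.2]
contact_force: [-0.8, 0.6, -1.0]
gripper_width: 0.0003
gripper_force: 0.0
```

```bash
python3 -c "
from plant import r
s=r.get_state();print(s['time_s'],s['joints'].round(1),s['tcp_pos'].round(3),s['eef_rot'].round(1))"
```

```text
11.1 [ 22.5  54.   71.6  16.3 -81.1 -99.7] [1.111 0.144 0.41 ] [-167.5   28.6 -165.2]
```

Emit:
drive_tool(
  increments=[
    [[-1,-1,0,-0.2,0],[-1,-1,0,-0.2,0],[-1,-1,0,-0.2,0],[-1,-1,0,-0.2,0],[-1,-1,0,-0.2,0]],
  ],
)

```text
time_s: 11.72
tcp_pos: [1.1219, 0.1576, 0.4396]
eef_rot: [-166.4, 32.3, -164.3]
contact_force: [0.3, 0.6, 0.0]
gripper_width: 0.0006
gripper_force: 0.0
```

Emit:
drive_tool(
  increments=[
    [[-1,-1,0,-0.2,0],[-1,-1,0,-0.2,0],[-1,-1,0,-0.2,0],[-1,-1,0,-0.2,0],[-1,-1,0,-0.2,0]],
  ],
)

```text
time_s: 12.35
tcp_pos: [1.1291, 0.1712, 0.4734]
eef_rot: [-165.3, 35.9, -163.2]
contact_force: [0.6, 0.3, -0.4]
gripper_width: 0.0005
gripper_force: 0.0
```

```bash
cat > h.py <<'E'
import numpy as np
from scipy.spatial.transform import Rotation as Ro
from fit import p,jw
from plant import r
def st():
    s=r.get_state(); return s,Ro.from_euler('xyz',s['eef_rot'],degrees=True).as_matrix()
def rep():
    s,R=st(); c,sn=np.cos(p[2]),np.sin(p[2])
    J=np.array([[c,sn,0],[-sn,c,0],[0,0,1]]); A=J@R
    d=s['tcp_pos']-np.array([p[0],p[1],0]); t=J@d
    print('t',s['time_s'],'joints',s['joints'].round(0),'jig tcp',t.round(4)); print('tool axes in jig:\n',A.round(3),'F jig',(J@s['contact_force']).round(1))
    # finger box tip closed: x±9.5,y±21, z 11 ; body x±39,y±96.5,z -55..
    q=np.array([[a*.0095,b*.021,.011] for a in(-1,1) for b in(-1,1)])@A.T+t; print('tip corners\n',q.round(3))
    b=np.array([[a*.039,b*.0965,-.055] for a in(-1,1) for b in(-1,1)])@A.T+t; print('body corners\n',b.round(3))
    return t,A
def mv(tgt):
    t,A=rep(); print('units',(A.T@(np.array(tgt)-t)/.12).round(3))
E
python3 -c "
from h import *
t,A=rep()
for tg in [(-.10,.02,.35),(-.14,.02,.2),(-.14,.02,.04)]: print(tg,(A.T@(np.array(tg)-t)/.12).round(2))"
```

```text
t 12.35 joints [  24.   52.   72.   20.  -76. -101.] jig tcp [0.4746 0.0229 0.4734]
tool axes in jig:
 [[-0.805  0.035  0.593]
 [-0.095  0.978 -0.186]
 [-0.586 -0.206 -0.784]] F jig [ 0.6  0.1 -0.4]
tip corners
 [[ 0.488  0.001  0.475]
 [ 0.489  0.042  0.466]
 [ 0.473 -0.001  0.464]
 [ 0.474  0.04   0.455]]
body corners
 [[ 0.47  -0.058  0.559]
 [ 0.477  0.131  0.52 ]
 [ 0.407 -0.065  0.514]
 [ 0.414  0.124  0.474]]
(-0.1, 0.02, 0.35) [ 4.46  0.02 -2.03]
(-0.14, 0.02, 0.2) [ 5.46  0.27 -1.25]
(-0.14, 0.02, 0.04) [ 6.24  0.54 -0.2 ]
```

```bash
python3 -c "
from h import *
t,A=rep()
from fit import proj,px
# offcut in jig from top crop (152,495..) top z .038
from scipy.optimize import least_squares as L
o=L(lambda q:proj('top',jw(p,(q[0],q[1],.038)))[0]-px('top',(152,510)),[-.1,.1]).x;print('offcut',o)
for ps in (0,5,10,15,19):
    B=A@Ro.from_euler('z',ps,degrees=True).as_matrix()
    f=np.array([[a*.0095,b*.021,.011] for a in(-1,1) for b in(-1,1)])@B.T
    k=f[:,0].argmax(); zc=f[k,2]; tz=.038-zc
    l=np.arange(-.3,-.054,.001)
    q=np.array([[a*.039,b,c] for a in(-1,1) for b in np.linspace(-.0965,.0965,30) for c in l])@B.T
    g=q[(q[:,2]+tz>.155)&(q[:,2]+tz<.17)]
    bl=q[q[:,2].argmin()]
    print(ps,'contact off',f[k].round(3),'tcp z',round(tz,3),'tip low',round(f[:,2].min()+tz,3),'guard clearance(x-f)',round(g[:,0].max()-f[k,0],3),'at y',round(g[g[:,0].argmax(),1],3),'body low',bl.round(3),round(bl[2]+tz,3))
"
```

```text
t 12.35 joints [  24.   52.   72.   20.  -76. -101.] jig tcp [0.4746 0.0229 0.4734]
tool axes in jig:
 [[-0.805  0.035  0.593]
 [-0.095  0.978 -0.186]
 [-0.586 -0.206 -0.784]] F jig [ 0.6  0.1 -0.4]
tip corners
 [[ 0.488  0.001  0.475]
 [ 0.489  0.042  0.466]
 [ 0.473 -0.001  0.464]
 [ 0.474  0.04   0.455]]
body corners
 [[ 0.47  -0.058  0.559]
 [ 0.477  0.131  0.52 ]
 [ 0.407 -0.065  0.514]
 [ 0.414  0.124  0.474]]
offcut [-0.12897844  0.14510629]
0 contact off [ 0.015  0.019 -0.007] tcp z 0.045 tip low 0.027 guard clearance(x-f) -0.038 at y -0.075 body low [-0.061  0.101  0.   ] 0.046
5 contact off [ 0.016  0.019 -0.006] tcp z 0.044 tip low 0.027 guard clearance(x-f) -0.05 at y -0.07 body low [-0.054  0.105  0.005] 0.049
10 contact off [ 0.018  0.018 -0.005] tcp z 0.043 tip low 0.026 guard clearance(x-f) -0.044 at y 0.115 body low [-0.046  0.108  0.009] 0.052
15 contact off [ 0.019  0.017 -0.004] tcp z 0.042 tip low 0.026 guard clearance(x-f) -0.037 at y 0.11 body low [-0.039  0.11   0.014] 0.056
19 contact off [ 0.02   0.016 -0.003] tcp z 0.041 tip low 0.026 guard clearance(x-f) -0.031 at y 0.105 body low [-0.033  0.111  0.018] 0.059
```

Emit:
drive_tool(
  increments=[
    [[-1,0.4,0,-0.18,0],[-1,0.8,0,-0.35,0],[-1,1,0,-0.44,0]],
  ],
)

```text
time_s: 12.72
tcp_pos: [1.018, 0.1499, 0.4479]
eef_rot: [-165.2, 35.9, -163.2]
contact_force: [1.4, 0.9, 1.5]
gripper_width: 0.0005
gripper_force: 0.0
```

Emit:
drive_tool(
  increments=[
    [[-1,0.4,0,-0.18,0],[-1,0.8,0,-0.35,0],[-1,1,0,-0.44,0]],
  ],
)

```text
time_s: 13.1
tcp_pos: [0.8906, 0.1252, 0.4208]
eef_rot: [-165.2, 35.9, -163.2]
contact_force: [1.2, 0.3, 1.2]
gripper_width: 0.0001
gripper_force: 0.0
```

Emit:
drive_tool(
  increments=[
    [[-1,0.4,0,-0.18,0],[-1,0.8,0,-0.35,0],[-1,1,0,-0.44,0]],
  ],
)

```text
time_s: 13.48
tcp_pos: [0.7653, 0.1013, 0.3912]
eef_rot: [-165.2, 35.9, -163.2]
contact_force: [1.0, 0.4, 0.9]
gripper_width: 0.0002
gripper_force: 0.0
```

Emit:
drive_tool(
  increments=[
    [[-1,0.4,0,-0.18,0.022],[-1,0.8,0,-0.35,0.022],[-1,1,0,-0.44,0.022]],
  ],
)

```text
time_s: 13.85
tcp_pos: [0.6398, 0.0773, 0.3619]
eef_rot: [-171.0, 37.6, -172.9]
contact_force: [0.3, -0.1, 0.9]
gripper_width: 0.0006
gripper_force: 0.0
```

Emit:
drive_tool(
  increments=[
    [[-1,0.4,0,-0.18,0],[-1,0.8,0,-0.35,0],[-1,1,0,-0.44,0],[-1,1,0,-0.44,0]],
  ],
)

```text
time_s: 14.35
tcp_pos: [0.5139, 0.0706, 0.3307]
eef_rot: [-171.1, 37.6, -172.8]
contact_force: [0.1, 0.2, 0.5]
gripper_width: 0.0007
gripper_force: 0.0
```

```bash
python3 -c "
from h import *
from fit import fj
t,A=rep()
c=np.array([fj(p[3],(s,.025,.038)) for s in(.13,.15,.18)]);print(c)
f=A@np.array([-.0095,.021,.011]);print('contact off',f)
for tg in [(-.15,-.03,.2),(-.15,-.03,.044)]: print(tg,(A.T@(np.array(tg)-t)/.12).round(2))"
```

```text
t 14.35 joints [  47.  -20.  -52.   47.  -43. -164.] jig tcp [-0.1487  0.0318  0.3307]
tool axes in jig:
 [[-0.791  0.145  0.595]
 [ 0.041  0.982 -0.185]
 [-0.611 -0.122 -0.782]] F jig [0.1 0.1 0.5]
tip corners
 [[-0.138  0.009  0.33 ]
 [-0.132  0.05   0.325]
 [-0.153  0.01   0.319]
 [-0.147  0.051  0.314]]
body corners
 [[-0.165 -0.054  0.409]
 [-0.137  0.135  0.386]
 [-0.226 -0.051  0.362]
 [-0.198  0.138  0.338]]
[[-0.04683888 -0.03973799  0.038     ]
 [-0.05863061 -0.02358388  0.038     ]
 [-0.07631821  0.00064727  0.038     ]]
contact off [ 0.01709827  0.01819388 -0.00537418]
(-0.15, -0.03, 0.2) [ 0.65 -0.37  0.94]
(-0.15, -0.03, 0.044) [ 1.45 -0.21  1.96]
```

```bash
python3 -c "
from h import *
t,A=st()[0]['tcp_pos'],0
t,A=rep()
for tg in [(-.12,-.03,.22),(-.12,-.05,.13),(-.12,-.05,.046)]: print(tg,(A.T@(np.array(tg)-t)/.12).round(2)); t=np.array(tg)" | tail -3
```

```text
(-0.12, -0.03, 0.22) [ 0.35 -0.36  0.96]
(-0.12, -0.05, 0.13) [ 0.45 -0.07  0.62]
(-0.12, -0.05, 0.046) [0.43 0.09 0.55]
```

Emit:
drive_tool(
  increments=[
    [[-1,0.15,-0.15,0.4,0],[-1,0.3,-0.3,0.8,0],[-1,0.35,-0.36,0.96,0],[-1,0.35,-0.36,0.96,0]],
  ],
)

```text
time_s: 14.85
tcp_pos: [0.5671, 0.0141, 0.2439]
eef_rot: [-171.6, 35.2, -173.4]
contact_force: [-0.0, -0.0, -0.0]
gripper_width: 0.0005
gripper_force: 0.0
```

Emit:
drive_tool(
  increments=[
    [[-1,0.25,-0.04,0.35,0],[-1,0.45,-0.07,0.62,0],[-1,0.45,-0.07,0.62,0]],
  ],
)

```text
time_s: 15.22
tcp_pos: [0.5868, -0.0033, 0.1947]
eef_rot: [-172.6, 31.5, -173.9]
contact_force: [-0.7, -0.3, 0.2]
gripper_width: 0.0006
gripper_force: 0.0
```

```bash
python3 -c "
from h import *
mv((-.12,-.05,.046))
import cv2
from plant import capture
cv2.imwrite('pics/s1.png',cv2.resize(capture('side')[80:280,180:440,::-1],None,fx=3,fy=3))"
```

```text
t 15.225 joints [  15.   -4.  -58.   67.  -13. -164.] jig tcp [-0.0899 -0.0538  0.1947]
tool axes in jig:
 [[-0.85   0.137  0.508]
 [ 0.06   0.985 -0.165]
 [-0.523 -0.109 -0.845]] F jig [-0.8 -0.2  0.2]
tip corners
 [[-0.079 -0.077  0.193]
 [-0.073 -0.035  0.188]
 [-0.095 -0.076  0.183]
 [-0.089 -0.034  0.178]]
body corners
 [[-0.098 -0.142  0.272]
 [-0.071  0.048  0.251]
 [-0.164 -0.137  0.231]
 [-0.138  0.053  0.21 ]]
units [0.863 0.132 0.914]
```

View pics/s1.png

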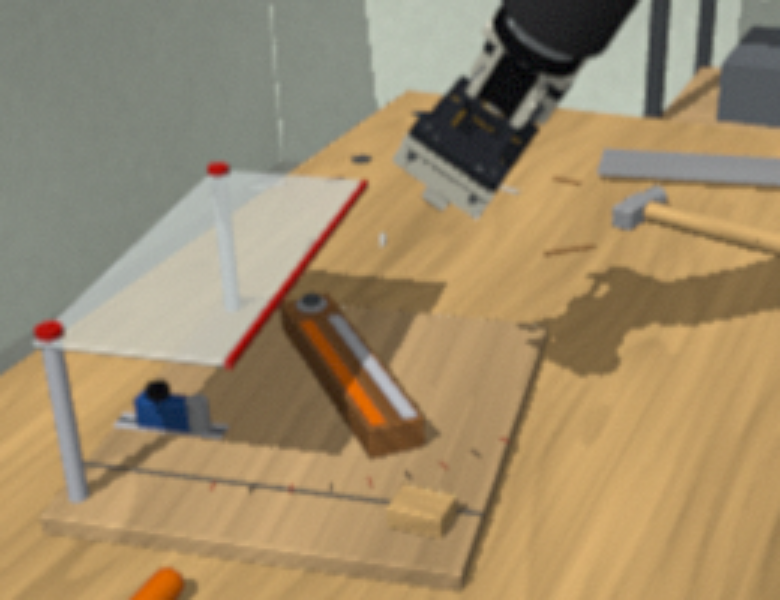

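The side view shows the gripper leaning correctly above the near right of the jig. On the way j3 hit its fold limit and the lean dropped to 31°. I'll fit the kinematics from the logged states, to see which leans are feasible lower down.

```bash
cat > kin.py <<'E'
import numpy as np
from scipy.optimize import least_squares
from scipy.spatial.transform import Rotation as Ro
D=[([-56.605,20.586,.640,-.015,-70.136,-16.508],[.19593,-.64548,.21415],[179.918,-.009,-163.118]),
([-61,46.1,44.2,0,-88.3,-12.1],[.266,-.876,.21],[179.7,0,-163.1]),
([-61.9,61.9,71.7,1.5,-94.6,-11],[.303,-.997,.177],[-174.6,-.5,-163.1]),
([16.6,31.2,28.7,5.3,-88.1,-96.6],[.804,.003,.323],[-174.7,0,-169.8]),
([17.1,55.5,71.7,8,-99.8,-94.9],[1.004,.054,.311],[-172.9,7.1,-169.2]),
([18.3,58.2,71.7,10.4,-90.4,-96.4],[1.069,.082,.285],[-171.2,14.2,-168.2]),
([22.5,54,71.6,16.3,-81.1,-99.7],[1.111,.144,.41],[-167.5,28.6,-165.2])]
def R(a,t): return Ro.from_euler(a,t,degrees=True).as_matrix()
def fk(k,j,s4=1):
    h,l1,l2,a,L,d1,d2,e,f=k
    A=R('z',j[0]); P=A@[a,d1,h]; A=A@R('y',j[1]); P=P+A@[e,0,l1]
    A=A@R('y',-j[2])@R('x',s4*j[3]); P=P+A@[l2,d2,0]
    A=A@R('y',-j[4]); P=P+A@[L,0,f]; A=A@R('x',s4*j[5])
    return P,A
def er(k,s4): return np.concatenate([np.r_[fk(k,j,s4)[0]-x, .3*(fk(k,j,s4)[1][:,0]-R('xyz',o)[:,2])] for j,x,o in D])
sols=[least_squares(er,[.3,.6,.45,0,.3,-.19,0,0,0],args=(s,)) for s in(1,-1)]
s4=1 if sols[0].cost<sols[1].cost else -1; K=sols[0 if s4==1 else 1].x
E
python3 -c "
from kin import *
print(s4,K.round(3),[s.cost for s in sols]); print(er(K,s4).reshape(-1,6).round(3))
j,x,o=D[0]; A=fk(K,j,s4)[1]; print('fixed twist',(A.T@R('xyz',o)).round(2))
j=[15,-4,-58,67,-13,-164];print(fk(K,j,s4)[0])
"
```

```text
-1 [ 0.198  0.6    0.457  0.017  0.391  0.02  -0.212 -0.003 -0.007] [np.float64(0.03555182310024746), np.float64(1.3733669539741636e-06)]
[[ 0.    -0.    -0.    -0.     0.     0.   ]
 [ 0.     0.     0.    -0.    -0.001 -0.   ]
 [ 0.     0.     0.     0.     0.    -0.   ]
 [-0.    -0.     0.     0.    -0.     0.   ]
 [-0.     0.    -0.     0.    -0.     0.   ]
 [ 0.    -0.001 -0.    -0.    -0.     0.   ]
 [-0.     0.     0.     0.    -0.     0.   ]]
fixed twist [[ 0.  0.  1.]
 [-1. -0.  0.]
 [ 0. -1.  0.]]
[0.60955358 0.00815238 0.21222047]
```

```bash
cat > ik.py <<'E'
from kin import *
from fit import p
T=np.array([[0,0,1],[-1,0,0],[0,-1,0.]])
lo=np.array([-176,-82,-58.2,-173.8,-174.7,-.2])*1.; lo[5]=-173; hi=np.array([176,121.7,71.7,95.5,-.2,173])
def pose(lean,az,tj,turn=0):  # az: lean azimuth in jig deg, finger front (-tool x) toward az(+turn)
    A=R('z',np.degrees(p[2])+az)@R('y',-lean)@R('z',180)@R('x',180)@R('z',turn)
    c,s=np.cos(p[2]),np.sin(p[2]); x=np.array([p[0]+c*tj[0]-s*tj[1],p[1]+s*tj[0]+c*tj[1],tj[2]])
    return x,A
def full(j): P,A=fk(K,j,s4); return P,A@T
def ik(x,A,j0=None,n=30,seed=0):
    rng=np.random.default_rng(seed); out=[]
    f=lambda j:np.concatenate([(full(j)[0]-x)*3,.5*(full(j)[1]-A).ravel()])
    for i in range(n if j0 is None else 1):
        q=rng.uniform(lo,hi) if j0 is None else np.clip(j0,lo+.01,hi-.01)
        s=least_squares(f,q,bounds=(lo,hi))
        if s.cost<1e-5 and not any(np.abs(s.x-o).max()<2 for o in out): out.append(s.x)
    return out
E
python3 - <<'E'
from ik import *
print(pose(37,0,(0,0,0))[1].round(2))
for nm,tj in [("pre",(-.11,-.05,.044)),("end",(.012,-.02,.044))]:
  for lean,az,turn in [(36,0,0),(36,-15,0),(36,15,0),(36,-25,0),(36,0,180),(36,-17,9)]:
    print(nm,lean,az,turn,[o.round(0).astype(int).tolist() for o in ik(*pose(lean,az,tj,turn),n=16)])
E
```

```text
[[-0.79 -0.18  0.59]
 [-0.14  0.98  0.11]
 [-0.6   0.   -0.8 ]]
pre 36 0 0 []
pre 36 -15 0 []
pre 36 15 0 [[4, 11, -32, -46, -17, -28]]
pre 36 -25 0 []
pre 36 0 180 []
pre 36 -17 9 []
end 36 0 0 []
end 36 -15 0 []
end 36 15 0 [[12, 19, -25, -35, -13, -46]]
end 36 -25 0 [[-16, 19, -42, -174, -7, 85], [-15, 18, -36, -160, 0, 70]]
end 36 0 180 []
end 36 -17 9 []
```

```bash
cat > scan.py <<'E'
from ik import *
for lean in (28,32,36):
  for az in (-30,-18,0,10,20,35):
    r=[]
    for tj in [(-.1,-.06,.044),(.012,-.02,.044)]:
        r.append([o.round(0).astype(int).tolist() for o in ik(*pose(lean,az,tj,-az*.5),n=24)])
    print(lean,az,*r,sep=' | ',flush=True)
E
time timeout 500 python3 scan.py
```

```text
28 | -30 | [] | []
28 | -18 | [] | []
28 | 0 | [] | []
28 | 10 | [[16, 12, -42, -12, -9, -70]] | [[20, 19, -36, 1, -7, -86]]
28 | 20 | [[8, 13, -31, -28, -22, -34]] | [[15, 20, -23, -21, -20, -47]]
28 | 35 | [[1, 16, -24, -35, -35, -2]] | [[8, 22, -15, -31, -34, -13]]
32 | -30 | [] | []
32 | -18 | [] | []
32 | 0 | [] | []
32 | 10 | [[14, 12, -39, -24, -8, -56]] | [[20, 19, -38, 0, 0, -85]]
32 | 20 | [[4, 13, -30, -38, -22, -22]] | [[12, 20, -23, -30, -19, -36]]
32 | 35 | [[-3, 16, -23, -42, -36, 7]] | [[5, 22, -14, -38, -34, -4]]
36 | -30 | [] | []
36 | -18 | [] | []
36 | 0 | [] | []
36 | 10 | [[8, 11, -35, -40, -11, -35]] | [[18, 19, -32, -20, -3, -63]]
36 | 20 | [[-2, 13, -28, -48, -24, -8]] | [[8, 20, -21, -40, -20, -24]]
36 | 35 | [[-8, 17, -22, -49, -38, 17]] | [[1, 23, -14, -45, -35, 5]]
real	0m43.843s
user	0m44.413s
sys	0m0.097s
```

```bash
cat > way.py <<'E'
from ik import *
from h import st
s,A=st(); j=s['joints']; x0=s['tcp_pos']; print('fk err',(full(j)[0]-x0).round(4))
import sys
W=eval(sys.argv[1])
x=x0
for w in W:
    w=np.array(w,float); u=(A.T@(w-x)/.12)
    for f in np.linspace(.1,1,8):
        o=ik(x+f*(w-x),A,j0=j)
        if not o: print('lost at',(x+f*(w-x)).round(3)); 
        else: j=o[0]
    print(w,'units',u.round(2),'j',j.round(0)); x=w
E
python3 way.py "[(.62,.0,.35),(.62,.4,.45),(.25,.8,.42)]"
```

```text
fk err [0.0198 0.0112 0.0118]
[0.62 0.   0.35] units [-0.91 -0.13 -0.94] j [  28.   -8.  -34.   29.  -40. -132.]
[0.62 0.4  0.45] units [-0.74  3.22 -0.95] j [  62.    9.   -6.   33.  -66. -159.]
lost at [0.488 0.543 0.439]
lost at [0.44  0.594 0.435]
lost at [0.393 0.646 0.432]
lost at [0.345 0.697 0.428]
lost at [0.298 0.749 0.424]
lost at [0.25 0.8  0.42]
[0.25 0.8  0.42] units [ 2.44  3.46 -1.67] j [  73.   11.   -5.   34.  -71. -169.]
```

```bash
python3 - <<'E'
s=open('kin.py').read()
s=s.replace("([22.5,54,","([24,52,72,20,-76,-101],[1.1291,.1712,.4734],[-165.3,35.9,-163.2]),([47,-20,-52,47,-43,-164],[.5139,.0706,.3307],[-171.1,37.6,-172.8]),\n([22.5,54,")
s=s.replace("def R(","from plant import r as _r\n_s=_r.get_state(); D.append((_s['joints'],_s['tcp_pos'],_s['eef_rot']))\ndef R(",1)
s+="""
"""
open('kin.py','w').write(s)
w=open('way.py').read()
w=w.replace("for w in W:","for w in W:\n    tu=w[3] if len(w)>3 else 0; w=w[:3]; A0=A; A=A0@R('z',tu)").replace("u=(A.T","u=(A0.T").replace("x+f*(w-x),A,","x+f*(w-x),A0@R('z',f*tu),")
open('way.py','w').write(w)
E
python3 -c "
from kin import *
print(K.round(3)); print(er(K,s4).reshape(-1,6).round(3))"
python3 way.py "[(.62,.0,.35),(.62,.4,.45,-50),(.25,.8,.42,-50)]"
```

```text
[ 0.188  0.605  0.459  0.012  0.384  0.001 -0.193 -0.004 -0.006]
[[-0.     0.001  0.001 -0.     0.     0.   ]
 [ 0.001 -0.001  0.001 -0.    -0.001 -0.   ]
 [ 0.002 -0.001 -0.     0.     0.    -0.   ]
 [-0.001  0.001 -0.     0.    -0.     0.   ]
 [ 0.001  0.002 -0.002  0.    -0.     0.   ]
 [ 0.001  0.    -0.003 -0.    -0.     0.   ]
 [-0.002 -0.006  0.009  0.003 -0.001  0.003]
 [-0.001  0.003 -0.001  0.001  0.003  0.   ]
 [-0.001  0.001 -0.005  0.    -0.     0.   ]
 [ 0.001 -0.003  0.    -0.     0.    -0.   ]]
fk err [ 0.0009 -0.0034  0.0004]
[0.62 0.   0.35] units [-0.91 -0.13 -0.94] j [  28.   -7.  -32.   28.  -41. -131.]
[0.62 0.4  0.45] units [-0.74  3.22 -0.95] j [  62.   10.   -4.   33.  -67. -108.]
[0.25 0.8  0.42] units [-1.08  4.09 -1.67] j [ 98.  35.  29.  31. -94. -85.]
```

Emit:
drive_tool(
  increments=[
    [[-1,-0.35,0,-0.35,0],[-1,-0.7,-0.1,-0.7,0],[-1,-0.91,-0.13,-0.94,0]],
  ],
)

```text
time_s: 15.65
tcp_pos: [0.6189, 0.0025, 0.3524]
eef_rot: [-172.9, 31.6, -173.8]
contact_force: [2.6, 0.6, 0.7]
gripper_width: 0.0005
gripper_force: 0.0
```

Emit:
drive_tool(
  increments=[
    [[-1,-0.12,0.5,-0.15,0],[-1,-0.23,1,-0.3,0]],
  ],
)

```text
time_s: 15.9
tcp_pos: [0.6184, 0.1228, 0.3837]
eef_rot: [-172.9, 31.8, -174.0]
contact_force: [1.4, -0.2, -1.1]
gripper_width: 0.0003
gripper_force: 0.0
```

Emit:
drive_tool(
  increments=[
    [[-1,-0.12,0.5,-0.15,0],[-1,-0.23,1,-0.3,0]],
  ],
)

```text
time_s: 16.15
tcp_pos: [0.6174, 0.2446, 0.4139]
eef_rot: [-172.8, 31.7, -173.9]
contact_force: [2.1, 0.8, 0.9]
gripper_width: 0.0002
gripper_force: 0.0
```

Emit:
drive_tool(
  increments=[
    [[-1,-0.12,0.5,-0.15,-0.029],[-1,-0.23,1,-0.3,-0.058],[-1,-0.23,1,-0.3,-0.087],[-1,-0.23,1,-0.3,-0.116],[-1,-0.23,1,-0.3,-0.139]],
  ],
)

```text
time_s: 16.77
tcp_pos: [0.617, 0.3672, 0.4445]
eef_rot: [-150.8, 14.6, -121.7]
contact_force: [-0.5, -0.6, 0.7]
gripper_width: 0.0002
gripper_force: 0.0
```

```bash
python3 way.py "[(.25,.8,.42,-50)]"; python3 -c "
from h import *; rep()"|head -5
```

```text
fk err [-0.0014 -0.0015 -0.001 ]
[0.25 0.8  0.42] units [-1.36  4.2  -1.7 ] j [ 98.  34.  28.  31. -93. -84.]
t 16.775 joints [  60.    7.   -9.   33.  -65. -108.] jig tcp [0.0049 0.3058 0.4445]
tool axes in jig:
 [[-0.645 -0.568  0.51 ]
 [-0.721  0.674 -0.161]
 [-0.252 -0.472 -0.845]] F jig [-0.6 -0.5  0.7]
```

Emit:
drive_tool(
  increments=[
    [[-1,-0.15,0.45,-0.18,0],[-1,-0.3,0.9,-0.36,0],[-1,-0.33,1,-0.4,0]],
  ],
)

```text
time_s: 17.15
tcp_pos: [0.5293, 0.4733, 0.438]
eef_rot: [-150.9, 14.7, -121.9]
contact_force: [0.4, -0.4, -0.1]
gripper_width: 0.0006
gripper_force: 0.0
```

Emit:
drive_tool(
  increments=[
    [[-1,-0.15,0.45,-0.18,0],[-1,-0.3,0.9,-0.36,0],[-1,-0.33,1,-0.4,0]],
  ],
)

```text
time_s: 17.52
tcp_pos: [0.4434, 0.5771, 0.4312]
eef_rot: [-150.9, 14.6, -121.9]
contact_force: [-0.3, 0.2, -0.5]
gripper_width: 0.0004
gripper_force: 0.0
```

Emit:
drive_tool(
  increments=[
    [[-1,-0.15,0.45,-0.18,0],[-1,-0.3,0.9,-0.36,0],[-1,-0.33,1,-0.4,0]],
  ],
)

```text
time_s: 17.9
tcp_pos: [0.3577, 0.6807, 0.4245]
eef_rot: [-150.8, 14.6, -121.9]
contact_force: [-0.0, 0.2, -0.4]
gripper_width: 0.0
gripper_force: 0.0
```

Emit:
drive_tool(
  increments=[
    [[-1,-0.15,0.45,-0.18,0],[-1,-0.3,0.9,-0.36,0],[-1,-0.33,1,-0.4,0]],
  ],
)

```text
time_s: 18.27
tcp_pos: [0.2719, 0.7845, 0.4175]
eef_rot: [-150.8, 14.5, -121.9]
contact_force: [-0.2, -0.3, -0.4]
gripper_width: 0.0005
gripper_force: 0.0
```

```bash
python3 way.py "[(.25,.92,.42)]"; python3 -c "
from h import *; t,A=rep()
s,R_=st(); print('world +y .3 up dir in tool',(R_.T@np.array([.1,1,.0])).round(2),R_.round(2))"
```

```text
fk err [-0.0024  0.0001 -0.    ]
lost at [0.25 0.92 0.42]
[0.25 0.92 0.42] units [-0.84  0.75 -0.2 ] j [  97.   53.   64.   33. -107. -124.]
t 18.275 joints [  97.   33.   26.   31.  -92. -134.] jig tcp [-0.2617  0.7771  0.4175]
tool axes in jig:
 [[-0.648 -0.566  0.509]
 [-0.719  0.676 -0.164]
 [-0.251 -0.473 -0.845]] F jig [-0.3 -0.2 -0.4]
tip corners
 [[-0.238  0.768  0.42 ]
 [-0.262  0.796  0.401]
 [-0.25   0.754  0.416]
 [-0.274  0.783  0.396]]
body corners
 [[-0.21   0.749  0.519]
 [-0.319  0.879  0.428]
 [-0.26   0.693  0.5  ]
 [-0.37   0.823  0.409]]
world +y .3 up dir in tool [-0.87  0.5  -0.02] [[-0.51 -0.68  0.53]
 [-0.82  0.57 -0.07]
 [-0.25 -0.47 -0.84]]
```

Emit:
drive_tool(
  increments=[
    [[-1,-0.5,0.3,0,0],[-1,-1,0.6,0,0],[-1,-1,0.6,0,0],[-1,-1,0.6,0,0]],
  ],
)

```text
time_s: 18.77
tcp_pos: [0.2877, 0.9164, 0.3983]
eef_rot: [-150.3, 14.1, -121.8]
contact_force: [-0.4, 1.1, -2.8]
gripper_width: 0.0004
gripper_force: 0.0
```

Emit:
drive_tool(
  increments=[
    [[-1,-1,0.6,0,0],[-1,-1,0.6,0,0],[-1,-1,0.6,0,0],[-1,-1,0.6,0,0],[-1,-1,0.6,0,0]],
  ],
)

```text
time_s: 19.4
tcp_pos: [0.2936, 0.9651, 0.3662]
eef_rot: [-151.1, 18.2, -120.1]
contact_force: [-0.7, -0.5, 0.8]
gripper_width: 0.0005
gripper_force: 0.0
```

Emit:
drive_tool(
  increments=[
    [[-1,-1,0.6,-0.1,0],[-1,-1,0.6,-0.1,0],[-1,-1,0.6,-0.1,0],[-1,-1,0.6,-0.1,0],[-1,-1,0.6,-0.1,0]],
  ],
)

```text
time_s: 20.02
tcp_pos: [0.2895, 1.0071, 0.3346]
eef_rot: [-151.2, 21.2, -118.3]
contact_force: [0.1, -0.5, 0.5]
gripper_width: 0.0003
gripper_force: 0.0
```

```bash
python3 -c "
from h import *; t,A=rep()
s,R_=st(); print('world dir in tool',(R_.T@np.array([.1,1,.0])).round(2),R_.round(2))"
```

```text
t 20.025 joints [  95.   63.   72.   36.  -97. -124.] jig tcp [-0.2053  0.9931  0.3346]
tool axes in jig:
 [[-0.58  -0.579  0.574]
 [-0.73   0.681 -0.051]
 [-0.362 -0.448 -0.817]] F jig [ 0.  -0.5  0.5]
tip corners
 [[-0.181  0.985  0.338]
 [-0.206  1.014  0.32 ]
 [-0.192  0.971  0.332]
 [-0.217  1.     0.313]]
body corners
 [[-0.158  0.959  0.437]
 [-0.27   1.09   0.35 ]
 [-0.204  0.902  0.409]
 [-0.315  1.033  0.322]]
world dir in tool [-0.86  0.5   0.11] [[-0.44 -0.69  0.57]
 [-0.82  0.57  0.05]
 [-0.36 -0.45 -0.82]]
```

Emit:
drive_tool(
  increments=[
    [[-1,-1,0.86,-0.3,0],[-1,-1,0.86,-0.3,0],[-1,-1,0.86,-0.3,0],[-1,-1,0.86,-0.3,0],[-1,-1,0.86,-0.3,0]],
  ],
)

```text
time_s: 20.65
tcp_pos: [0.2504, 1.0458, 0.3124]
eef_rot: [-151.6, 24.3, -116.5]
contact_force: [0.8, 0.6, 0.2]
gripper_width: 0.0005
gripper_force: 0.0
```

Emit:
drive_tool(
  increments=[
    [[-1,-1,0.86,-0.3,0],[-1,-1,0.86,-0.3,0],[-1,-1,0.86,-0.3,0],[-1,-1,0.86,-0.3,0],[-1,-1,0.86,-0.3,0]],
  ],
)

```text
time_s: 21.28
tcp_pos: [0.2105, 1.0789, 0.2987]
eef_rot: [-151.9, 27.4, -114.6]
contact_force: [-0.3, 0.5, 0.1]
gripper_width: 0.0007
gripper_force: 0.0
```

Emit:
drive_tool(
  increments=[
    [[-1,-1,0.9,-0.2,0],[-1,-1,0.9,-0.2,0],[-1,-1,0.9,-0.2,0],[-1,-1,0.9,-0.2,0],[-1,-1,0.9,-0.2,0]],
  ],
)

```text
time_s: 21.9
tcp_pos: [0.1727, 1.1112, 0.2831]
eef_rot: [-152.4, 30.5, -112.8]
contact_force: [0.1, -0.0, -0.1]
gripper_width: 0.0007
gripper_force: 0.0
```

Emit:
drive_tool(
  increments=[
    [[-1,-1,0.9,-0.2,0],[-1,-1,0.9,-0.2,0],[-1,-1,0.9,-0.2,0],[-1,-1,0.9,-0.2,0],[-1,-1,0.9,-0.2,0]],
  ],
)

```text
time_s: 22.52
tcp_pos: [0.1335, 1.1387, 0.2758]
eef_rot: [-152.9, 33.5, -110.9]
contact_force: [0.8, 0.2, 1.2]
gripper_width: 0.0002
gripper_force: 0.0
```

```bash
python3 -c "
from h import *; t,A=rep()
s,R_=st(); print(R_.round(2))"
```

```text
t 22.525 joints [ 104.   69.   72.   41.  -84. -134.] jig tcp [-0.3357  1.1501  0.2758]
tool axes in jig:
 [[-0.43  -0.633  0.644]
 [-0.714  0.674  0.187]
 [-0.552 -0.38  -0.742]] F jig [0.8 0.1 1.2]
tip corners
 [[-0.311  1.145  0.281]
 [-0.338  1.173  0.265]
 [-0.319  1.131  0.27 ]
 [-0.346  1.16   0.254]]
body corners
 [[-0.293  1.103  0.375]
 [-0.415  1.233  0.302]
 [-0.327  1.047  0.332]
 [-0.449  1.177  0.258]]
[[-0.3  -0.74  0.6 ]
 [-0.78  0.55  0.3 ]
 [-0.55 -0.38 -0.74]]
```

```bash
cat > ev.py <<'E'
from ik import *
from h import st
s,A=st(); c,sn=np.cos(p[2]),np.sin(p[2]); J=np.array([[c,sn,0],[-sn,c,0],[0,0,1]])
z=(J@A)[:,2]; lean=np.degrees(np.arccos(-z[2])); az=np.degrees(np.arctan2(z[1],z[0])); print('lean',lean,'az',az)
def ev(lean,az,turn):
    B=J@pose(lean,az,(0,0,0),turn)[1]
    f=np.array([[a*.0095,b*.021,.011] for a in(-1,1) for b in(-1,1)])@B.T
    k=f[:,0].argmax(); tz=.038-f[k,2]; l=np.arange(-.3,-.054,.002)
    q=np.array([[a*.039,b,c] for a in(-1,1) for b in np.linspace(-.0965,.0965,20) for c in l])@B.T
    g=q[(q[:,2]+tz>.155)&(q[:,2]+tz<.17)]; bl=q[q[:,2].argmin()]
    return f[k].round(3),'tcpz',round(tz,3),'tiplow',round(f[:,2].min()+tz,3),'guard',round(g[:,0].max()-f[k,0],3),'bodylow',(bl+[0,0,tz]).round(3),tz
if __name__=="__main__":
  for turn in (-15,0,5,10,15):
    e=ev(lean,az,turn); print(turn,*e[:-1])
    for tj in [(-.1,-.06),(.012,-.02)]: print('   ',[o.round(0).astype(int).tolist() for o in ik(*pose(lean,az,(*tj,e[-1]),turn),n=16)])
E
python3 ev.py
```

```text
lean 42.09413413035952 az 16.168690033387655
-15 [ 0.022 -0.012  0.002] tcpz 0.036 tiplow 0.018 guard -0.022 bodylow [-0.104  0.056  0.036]
    [[-11, 15, -30, -69, -26, 22]]
    [[2, 20, -21, -62, -18, 4]]
0 [ 0.02  -0.016 -0.002] tcpz 0.04 tiplow 0.025 guard -0.044 bodylow [-0.037 -0.111  0.055]
    [[-11, 15, -29, -69, -26, 6]]
    [[2, 20, -21, -61, -18, -12]]
5 [ 0.019 -0.017 -0.003] tcpz 0.041 tiplow 0.025 guard -0.052 bodylow [-0.044 -0.109  0.051]
    [[-11, 15, -29, -68, -26, 0]]
    [[2, 20, -21, -61, -18, -17]]
10 [ 0.017 -0.018 -0.004] tcpz 0.042 tiplow 0.025 guard -0.06 bodylow [-0.051 -0.107  0.047]
    [[-10, 14, -29, -68, -26, -5]]
    [[2, 20, -21, -60, -18, -23]]
15 [ 0.016 -0.019 -0.006] tcpz 0.044 tiplow 0.026 guard -0.055 bodylow [-0.058 -0.103  0.043]
    [[-10, 14, -29, -68, -26, -11]]
    [[2, 20, -21, -60, -18, -28]]
```

```bash
python3 -c "
from ev import *
B=pose(lean,az,(0,0,0),5)[1]; Q=A.T@B; print('turn needed',np.degrees(np.arctan2(Q[1,0],Q[0,0])))
print('pre world',pose(0,0,(-.1,-.06,.041))[0],'mid',pose(0,0,(-.1,-.06,.2))[0])"
python3 way.py "[(.25,.85,.42),(.55,.45,.45,50),(.62,.2,.40),(.579,-.011,.2)]"
```

```text
lean 42.09413413035952 az 16.168690033387655
turn needed 39.50768624781905
pre world [ 0.57797859 -0.01125455  0.041     ] mid [ 0.57797859 -0.01125455  0.2       ]
fk err [-0.0027  0.0006 -0.0018]
[0.25 0.85 0.42] units [ 0.92 -2.51 -1.02] j [  99.   24.    2.   46.  -63. -148.]
[0.55 0.45 0.45] units [ 1.71 -3.79  0.33] j [  66.   -4.  -25.   40.  -41. -170.]
[0.62 0.2  0.4 ] units [-0.01 -2.2   0.04] j [  40.  -10.  -29.   18.  -31. -132.]
[ 0.579 -0.011  0.2  ] units [ 1.47 -1.89  0.51] j [  5.  -3. -30. -33. -27. -59.]
```

Emit:
drive_tool(
  increments=[
    [[-1,0.15,-0.42,-0.17,0],[-1,0.31,-0.84,-0.34,0]],
  ],
)

```text
time_s: 22.78
tcp_pos: [0.1585, 1.083, 0.3045]
eef_rot: [-152.6, 33.4, -110.7]
contact_force: [0.4, 1.9, 3.1]
gripper_width: 0.0006
gripper_force: 0.0
```

Emit:
drive_tool(
  increments=[
    [[-1,0.15,-0.42,-0.17,0],[-1,0.31,-0.84,-0.34,0]],
  ],
)

```text
time_s: 23.02
tcp_pos: [0.1989, 0.9841, 0.3605]
eef_rot: [-152.8, 33.7, -110.9]
contact_force: [-0.6, 0.7, 1.4]
gripper_width: 0.0003
gripper_force: 0.0
```

Emit:
drive_tool(
  increments=[
    [[-1,0.15,-0.42,-0.17,0],[-1,0.31,-0.84,-0.34,0]],
  ],
)

```text
time_s: 23.28
tcp_pos: [0.2379, 0.8872, 0.4086]
eef_rot: [-152.8, 33.7, -110.9]
contact_force: [-0.1, 0.4, -0.2]
gripper_width: 0.0006
gripper_force: 0.0
```

Emit:
drive_tool(
  increments=[
    [[-1,0.2,-0.45,0.04,0],[-1,0.43,-0.95,0.08,0]],
  ],
)

```text
time_s: 23.52
tcp_pos: [0.3104, 0.79, 0.4157]
eef_rot: [-152.8, 33.7, -110.9]
contact_force: [0.8, 0.2, 0.0]
gripper_width: 0.0004
gripper_force: 0.0
```

Emit:
drive_tool(
  increments=[
    [[-1,0.2,-0.45,0.04,0],[-1,0.43,-0.95,0.08,0]],
  ],
)

```text
time_s: 23.78
tcp_pos: [0.3834, 0.6924, 0.4229]
eef_rot: [-152.8, 33.7, -110.9]
contact_force: [1.4, 0.1, 0.4]
gripper_width: 0.0006
gripper_force: 0.0
```

Emit:
drive_tool(
  increments=[
    [[-1,0.2,-0.45,0.04,0],[-1,0.43,-0.95,0.08,0]],
  ],
)

```text
time_s: 24.02
tcp_pos: [0.456, 0.5949, 0.4304]
eef_rot: [-152.8, 33.7, -110.9]
contact_force: [1.9, 0.6, 0.0]
gripper_width: 0.0005
gripper_force: 0.0
```

Emit:
drive_tool(
  increments=[
    [[-1,0.2,-0.45,0.04,0],[-1,0.43,-0.95,0.08,0]],
  ],
)

```text
time_s: 24.28
tcp_pos: [0.5285, 0.4974, 0.438]
eef_rot: [-152.7, 33.7, -110.9]
contact_force: [1.2, 1.1, -0.8]
gripper_width: 0.0006
gripper_force: 0.0
```

```bash
python3 -c "
from h import *
rep()" | head -5; python3 way.py "[(.62,.2,.40,39.5),(.579,-.011,.2),(.578,-.011,.041)]"
```

```text
t 24.275 joints [  69.   -2.  -27.   45.  -40. -127.] jig tcp [-0.0594  0.4494  0.438 ]
tool axes in jig:
 [[-0.428 -0.631  0.647]
 [-0.713  0.676  0.188]
 [-0.555 -0.381 -0.739]] F jig [ 1.3  0.9 -0.8]
fk err [ 0.0013 -0.003  -0.002 ]
[0.62 0.2  0.4 ] units [ 1.88 -1.82 -0.04] j [  40.  -10.  -29.   18.  -31. -121.]
[ 0.579 -0.011  0.2  ] units [ 1.79 -1.59  0.5 ] j [  5.  -3. -30. -33. -27. -49.]
[ 0.578 -0.011  0.041] units [ 0.89 -0.08  0.97] j [-11.  14. -29. -68. -26.  -0.]
```

Emit:
drive_tool(
  increments=[
    [[-1,0.35,-0.35,0,0],[-1,0.7,-0.7,0,0],[-1,0.94,-0.91,-0.02,0]],
  ],
)

```text
time_s: 24.65
tcp_pos: [0.574, 0.3475, 0.4184]
eef_rot: [-152.7, 33.7, -111.0]
contact_force: [0.4, -0.1, -0.0]
gripper_width: 0.0005
gripper_force: 0.0
```

Emit:
drive_tool(
  increments=[
    [[-1,0.35,-0.35,0,0.028],[-1,0.7,-0.7,0,0.056],[-1,0.94,-0.91,-0.02,0.084],[-1,0.94,-0.91,-0.02,0.11]],
  ],
)

```text
time_s: 25.15
tcp_pos: [0.6198, 0.1989, 0.3996]
eef_rot: [175.0, 42.1, -161.3]
contact_force: [-0.9, 0.1, -0.1]
gripper_width: 0.0006
gripper_force: 0.0
```

```bash
python3 way.py "[(.579,-.011,.2),(.578,-.011,.041)]"
```

```text
fk err [-0.0009 -0.0013 -0.002 ]
[ 0.579 -0.011  0.2  ] units [ 1.77 -1.6   0.51] j [  5.  -3. -31. -35. -25. -48.]
[ 0.578 -0.011  0.041] units [ 0.89 -0.08  0.97] j [-10.  15. -30. -72. -25.   4.]
```

Emit:
drive_tool(
  increments=[
    [[-1,0.35,-0.32,0.1,0],[-1,0.7,-0.64,0.2,0],[-1,0.88,-0.8,0.25,0]],
  ],
)

```text
time_s: 25.52
tcp_pos: [0.5988, 0.0938, 0.2984]
eef_rot: [175.4, 42.0, -160.7]
contact_force: [0.7, -0.5, 1.2]
gripper_width: 0.0006
gripper_force: 0.0
```

Emit:
drive_tool(
  increments=[
    [[-1,0.35,-0.32,0.1,0],[-1,0.7,-0.64,0.2,0],[-1,0.88,-0.8,0.25,0],[-1,0.88,-0.8,0.25,0]],
  ],
)

```text
time_s: 26.02
tcp_pos: [0.5808, -0.0114, 0.2005]
eef_rot: [175.3, 42.0, -160.8]
contact_force: [0.7, 0.0, 0.3]
gripper_width: 0.0005
gripper_force: 0.0
```

```bash
python3 way.py "[(.578,-.011,.041)]"; python3 -c "
from h import *; rep()"
```

```text
fk err [-0.0007  0.0014  0.    ]
[ 0.578 -0.011  0.041] units [ 0.91 -0.07  0.97] j [-10.  15. -30. -71. -25.   2.]
t 26.025 joints [  6.  -3. -31. -33. -25. -49.] jig tcp [-0.0973 -0.0607  0.2005]
tool axes in jig:
 [[-0.733 -0.211  0.646]
 [-0.117  0.976  0.185]
 [-0.67   0.06  -0.74 ]] F jig [ 0.7 -0.1  0.3]
tip corners
 [[-0.079 -0.078  0.197]
 [-0.088 -0.037  0.2  ]
 [-0.093 -0.08   0.185]
 [-0.102 -0.039  0.187]]
body corners
 [[-0.084 -0.16   0.262]
 [-0.125  0.028  0.273]
 [-0.141 -0.17   0.209]
 [-0.182  0.019  0.221]]
```

Emit:
drive_tool(
  increments=[
    [[-1,0.3,0,0.33,0],[-1,0.6,-0.05,0.66,0],[-1,0.9,-0.07,0.97,0],[-1,0.9,-0.07,0.97,0]],
  ],
)

```text
time_s: 26.52
tcp_pos: [0.5781, -0.0102, 0.0396]
eef_rot: [175.3, 41.9, -160.8]
contact_force: [-0.7, -1.1, 0.8]
gripper_width: 0.0002
gripper_force: 0.0
```

```bash
python3 -c "
from h import *
t,A=rep()
for tg in [(-.05,-.04,.041),(-.02,-.03,.041),(.0,-.025,.041),(.01,-.02,.041)]: print(tg,(A.T@(np.array(tg)-t)/.12).round(2)); t=np.array(tg)
import cv2
from plant import capture
cv2.imwrite('pics/s2.png',cv2.resize(capture('side')[100:300,180:440,::-1],None,fx=3,fy=3))"
```

```text
t 26.525 joints [ -9.  15. -30. -69. -25.  -0.] jig tcp [-0.0997 -0.059   0.0396]
tool axes in jig:
 [[-0.735 -0.211  0.644]
 [-0.117  0.975  0.186]
 [-0.668  0.061 -0.742]] F jig [-0.9 -1.   0.8]
tip corners
 [[-0.081 -0.076  0.037]
 [-0.09  -0.035  0.039]
 [-0.095 -0.079  0.024]
 [-0.104 -0.038  0.026]]
body corners
 [[-0.086 -0.159  0.101]
 [-0.127  0.029  0.112]
 [-0.143 -0.168  0.048]
 [-0.184  0.02   0.06 ]]
(-0.05, -0.04, 0.041) [-0.33  0.07  0.29]
(-0.02, -0.03, 0.041) [-0.19  0.03  0.18]
(0.0, -0.025, 0.041) [-0.13  0.01  0.12]
(0.01, -0.02, 0.041) [-0.07  0.02  0.06]
```

View pics/s2.png

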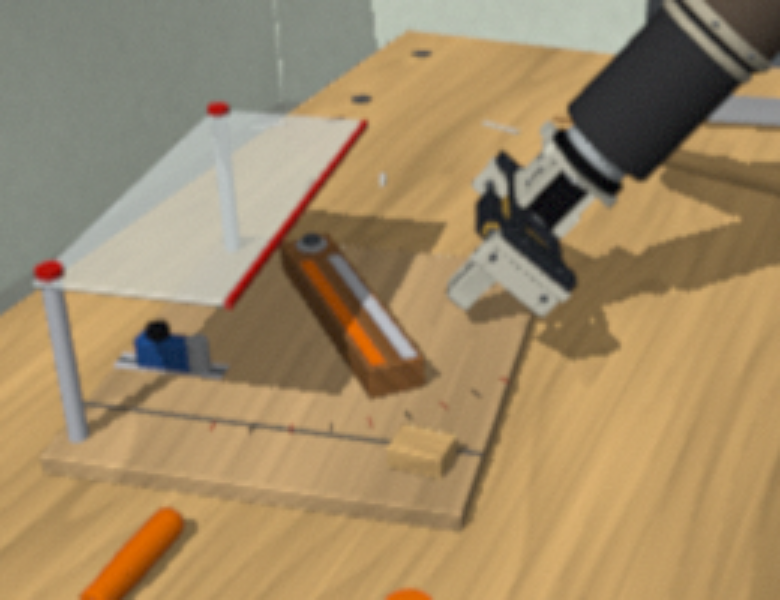

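The gripper leans cleanly under the guard line, with the fingertip beside the fence's pushed side and the offcut clear at (425,450). Now I'll push.

```bash
python3 -c "
from h import *
t,A=rep()
for tg in [(-.06,-.03,.041),(-.03,.0,.041),(-.01,.02,.041),(.0,.025,.041),(.003,.025,.041)]: print(tg,(A.T@(np.array(tg)-t)/.12).round(3)); t=np.array(tg)"|tail -5
```

```text
(-0.06, -0.03, 0.041) [-0.282  0.166  0.248]
(-0.03, 0.0, 0.041) [-0.213  0.191  0.208]
(-0.01, 0.02, 0.041) [-0.142  0.127  0.138]
(0.0, 0.025, 0.041) [-0.066  0.023  0.061]
(0.003, 0.025, 0.041) [-0.018 -0.005  0.016]
```

Emit:
drive_tool(
  increments=[
    [[-1,-0.09,0.05,0.08,0],[-1,-0.19,0.11,0.16,0],[-1,-0.28,0.17,0.25,0]],
  ],
)

```text
time_s: 26.95
tcp_pos: [0.6137, 0.0269, 0.0454]
eef_rot: [175.5, 42.2, -160.6]
contact_force: [0.6, -0.8, 0.0]
gripper_width: 0.0004
gripper_force: 0.0
```

Emit:
drive_tool(
  increments=[
    [[-1,-0.05,0.05,0.05,0],[-1,-0.1,0.1,0.1,0],[-1,-0.16,0.15,0.16,0],[-1,-0.21,0.19,0.21,0]],
  ],
)

```text
time_s: 27.45
tcp_pos: [0.6376, 0.0608, 0.044]
eef_rot: [175.6, 42.1, -160.6]
contact_force: [-2.4, -6.7, 5.1]
gripper_width: 0.0
gripper_force: 3.9
```

Emit:
drive_tool(
  increments=[
    [[-1,-0.05,0.04,0.05,0],[-1,-0.09,0.08,0.09,0],[-1,-0.14,0.13,0.14,0]],
  ],
)

```text
time_s: 27.82
tcp_pos: [0.6544, 0.0831, 0.0442]
eef_rot: [175.7, 42.2, -160.6]
contact_force: [-0.8, -8.9, 6.9]
gripper_width: 0.0008
gripper_force: 4.2
```

```bash
python3 -c "
from h import *
t,A=rep()
import cv2
from plant import capture
cv2.imwrite('pics/s3.png',cv2.resize(capture('side')[130:280,185:370,::-1],None,fx=4,fy=4))
c=capture('top')[85:235,220:385,::-1];cv2.imwrite('pics/t3.png',cv2.resize(c,None,fx=4,fy=4))
"
```

```text
t 27.825 joints [  8.  18. -25. -62. -14. -20.] jig tcp [-0.0082  0.0195  0.0442]
tool axes in jig:
 [[-0.731 -0.211  0.649]
 [-0.12   0.976  0.183]
 [-0.671  0.056 -0.739]] F jig [-2.4 -8.6  6.9]
tip corners
 [[ 0.01   0.002  0.041]
 [ 0.001  0.043  0.044]
 [-0.004 -0.     0.029]
 [-0.012  0.041  0.031]]
body corners
 [[ 0.005 -0.08   0.106]
 [-0.036  0.108  0.116]
 [-0.052 -0.089  0.053]
 [-0.093  0.099  0.064]]
```

View pics/s3.png

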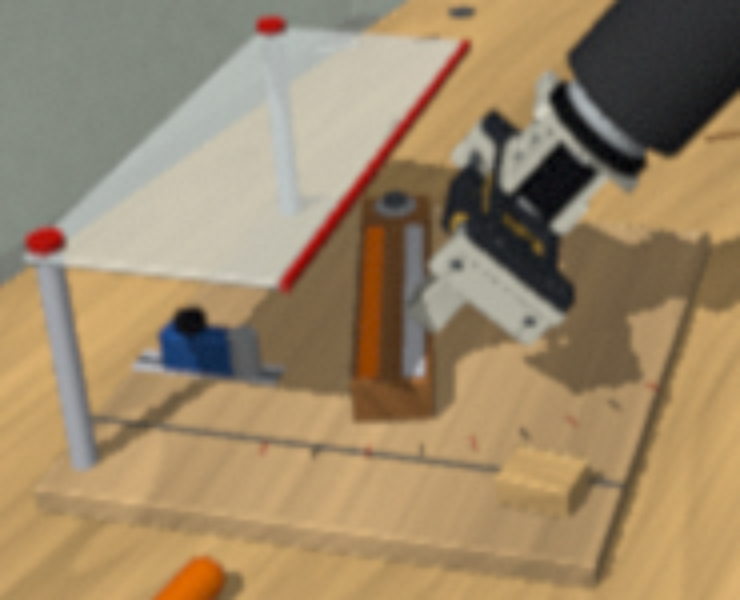

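The side view shows the fence swung to about 105°, with the fingertip close to its top edge at (420,300). There is some upward load on the tool, so I'll back off, go lower and push again along jig x.

```bash
python3 -c "
from h import *
t,A=rep()
for tg in [(-.035,.015,.045),(-.035,.015,.034),(-.01,.015,.034),(-.0,.015,.034)]: print(tg,(A.T@(np.array(tg)-t)/.12).round(3)); t=np.array(tg)"|tail -4
```

```text
(-0.035, 0.015, 0.045) [ 0.167  0.    -0.16 ]
(-0.035, 0.015, 0.034) [ 0.062 -0.005  0.068]
(-0.01, 0.015, 0.034) [-0.152 -0.044  0.135]
(-0.0, 0.015, 0.034) [-0.061 -0.018  0.054]
```

Emit:
drive_tool(
  increments=[
    [[-1,0.09,0,-0.08,0],[-1,0.17,0,-0.16,0],[-1,0.23,-0.01,-0.09,0],[-1,0.23,-0.01,-0.09,0]],
  ],
)

```text
time_s: 28.42
tcp_pos: [0.6268, 0.0733, 0.0319]
eef_rot: [175.3, 42.0, -160.7]
contact_force: [-0.2, 0.3, 0.1]
gripper_width: 0.0003
gripper_force: 0.0
```

```bash
python3 -c "
from h import *
t,A=rep()
for tg in [(-.035,.015,.034),(-.015,.015,.034),(-.005,.015,.034)]: print(tg,(A.T@(np.array(tg)-t)/.12).round(3)); t=np.array(tg)"|sed -n '1,6p;14,20p'
```

```text
t 28.425 joints [  4.  18. -27. -69. -16. -10.] jig tcp [-0.0371  0.0147  0.0319]
tool axes in jig:
 [[-0.734 -0.212  0.645]
 [-0.118  0.975  0.186]
 [-0.669  0.06  -0.741]] F jig [-0.2  0.3  0.1]
tip corners
 [-0.081 -0.094  0.041]
 [-0.122  0.094  0.052]]
(-0.035, 0.015, 0.034) [-0.024 -0.    -0.001]
(-0.015, 0.015, 0.034) [-0.122 -0.035  0.108]
(-0.005, 0.015, 0.034) [-0.061 -0.018  0.054]
```

Emit:
drive_tool(
  increments=[
    [[-1,-0.07,-0.01,0.02,0],[-1,-0.12,-0.03,0.065,0],[-1,-0.174,-0.043,0.11,0],[-1,-0.174,-0.043,0.11,0]],
  ],
)

```text
time_s: 28.92
tcp_pos: [0.652, 0.0791, 0.0363]
eef_rot: [175.4, 42.0, -160.6]
contact_force: [-0.9, 0.8, 1.7]
gripper_width: 0.0002
gripper_force: 0.8
```

Emit:
drive_tool(
  increments=[
    [[-1,-0.03,-0.009,0.027,0],[-1,-0.061,-0.018,0.054,0],[-1,-0.061,-0.018,0.054,0]],
  ],
)

```text
time_s: 29.3
tcp_pos: [0.6589, 0.0828, 0.0359]
eef_rot: [175.0, 41.9, -160.6]
contact_force: [-13.3, 5.4, 10.3]
gripper_width: 0.0004
gripper_force: 7.3
```

```bash
python3 -c "
from h import *
t,A=rep()
import cv2
from plant import capture
cv2.imwrite('pics/s4.png',cv2.resize(capture('side')[130:280,185:370,::-1],None,fx=4,fy=4))"
```

```text
t 29.3 joints [  7.  19. -24. -64. -15. -17.] jig tcp [-0.0038  0.0184  0.0359]
tool axes in jig:
 [[-0.734 -0.217  0.643]
 [-0.12   0.974  0.193]
 [-0.668  0.064 -0.741]] F jig [-12.2   7.7  10.3]
tip corners
 [[ 0.015  0.001  0.033]
 [ 0.006  0.042  0.035]
 [ 0.001 -0.001  0.02 ]
 [-0.008  0.04   0.023]]
body corners
 [[ 0.01  -0.082  0.096]
 [-0.031  0.106  0.109]
 [-0.047 -0.091  0.044]
 [-0.089  0.097  0.057]]
```

View pics/s4.png

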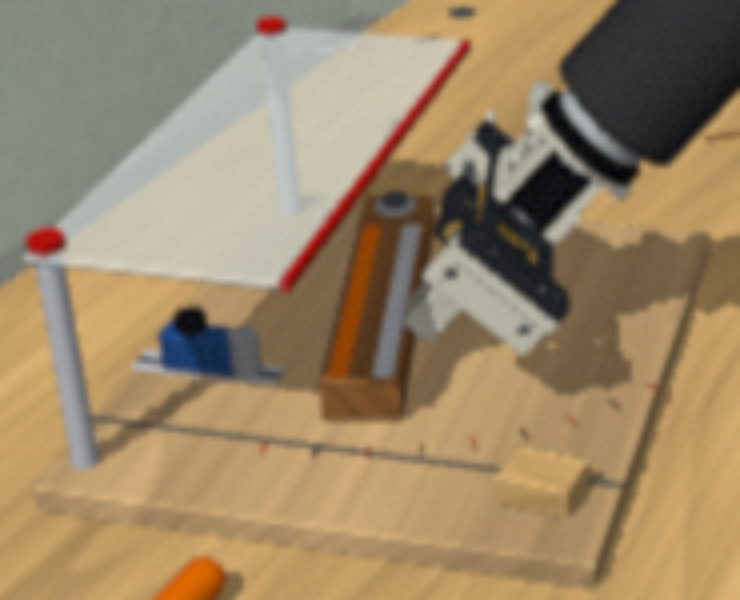

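Emit:
drive_tool(
  increments=[
    [[-1,-0.015,-0.004,0.013,0],[-1,-0.024,-0.007,0.022,0]],
  ],
)

```text
time_s: 29.6
tcp_pos: [0.6616, 0.0843, 0.0356]
eef_rot: [174.9, 41.9, -160.7]
contact_force: [-21.7, 8.3, 18.4]
gripper_width: 0.0001
gripper_force: 12.5
```

Emit:
drive_tool(
  increments=[
    [[-1,-0.015,-0.004,0.013,0],[-1,-0.024,-0.007,0.022,0]],
  ],
)

```text
time_s: 29.85
tcp_pos: [0.6647, 0.086, 0.0355]
eef_rot: [174.8, 41.8, -160.7]
contact_force: [-24.9, 10.0, 21.5]
gripper_width: 0.0003
gripper_force: 14.5
```

```bash
python3 -c "
from h import *
t,A=rep()"|sed -n '1,6p'
```

```text
t 29.85 joints [  7.  20. -23. -63. -15. -18.] jig tcp [0.0025 0.0205 0.0355]
tool axes in jig:
 [[-0.735 -0.22   0.641]
 [-0.119  0.973  0.196]
 [-0.667  0.068 -0.742]] F jig [-22.8  14.2  21.5]
tip corners
```

Emit:
drive_tool(
  increments=[
    [[-1,-0.01,0.013,-0.007,0],[-1,-0.02,0.026,-0.014,0]],
  ],
)

```text
time_s: 30.1
tcp_pos: [0.6687, 0.0844, 0.0391]
eef_rot: [175.4, 42.0, -160.6]
contact_force: [-0.3, 0.1, 1.3]
gripper_width: 0.0008
gripper_force: 0.2
```

```bash
python3 -c "
from h import *
t,A=rep()
import cv2
from plant import capture
cv2.imwrite('pics/s5.png',cv2.resize(capture('side')[180:255,210:320,::-1],None,fx=7,fy=7,interpolation=cv2.INTER_CUBIC))"|sed -n '1,10p'
```

```text
t 30.1 joints [  8.  19. -23. -62. -14. -20.] jig tcp [0.0061 0.0182 0.0391]
tool axes in jig:
 [[-0.733 -0.214  0.646]
 [-0.12   0.975  0.187]
 [-0.669  0.059 -0.74 ]] F jig [-0.3  0.1  1.3]
tip corners
 [[ 0.025  0.001  0.036]
 [ 0.016  0.042  0.039]
 [ 0.011 -0.001  0.023]
 [ 0.002  0.04   0.026]]
```

View pics/s5.png

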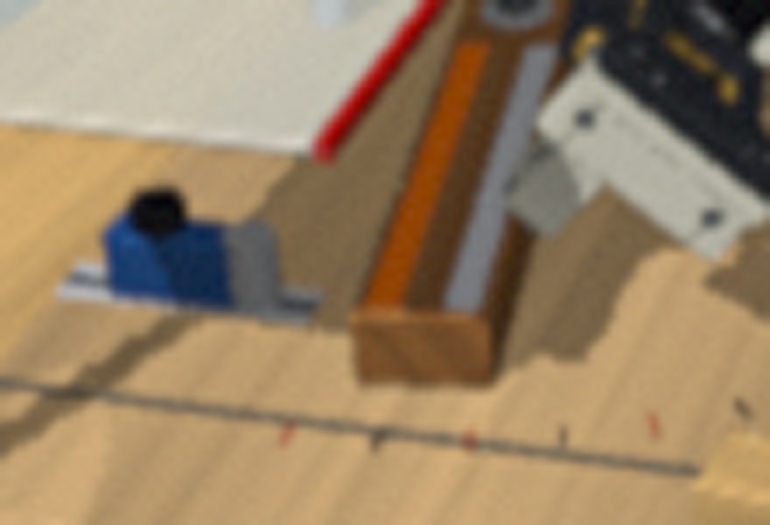

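```bash
cat > meas.py <<'E'
from fit import *
def meas(l,rr,n,org,k):
    q=lambda c:np.array(org)+(np.array(c)+.5)/k-.5
    e=lambda a:np.concatenate([proj('side',jw(p,fj(a[0],(.23,-.025,.048))))[0]-q(l),proj('side',jw(p,fj(a[0],(.23,.025,.048))))[0]-q(rr)])
    s=least_squares(e,[1.6]); print('theta',np.degrees(s.x),s.fun.round(1))
    s=least_squares(lambda a:proj('side',jw(p,(a[0],a[1],.048)))[0]-q(n),[.08,.055]); print('nose',s.x)
E
python3 -c "
from meas import *
meas((357,312),(495,318),(253,228),(210,180),7)"
```

```text
theta [100.05693993] [-0.3  0.8  0.2  0.4]
nose [0.09319395 0.05047104]
```

```bash
python3 -c "
from meas import *
from h import st
s,A=st()
q=np.array([[a*.0095,b*.021,.011] for a in(-1,1) for b in(-1,1)]+[[0,0,.011],[0,0,0]])@A.T+s['tcp_pos']
print(((proj('side',q)-[210,180]+.5)*7-.5).round(0))
f=[jw(p,fj(np.radians(100),(x,.025,z))) for z in(.048,.018) for x in (.1,.14,.18,.23)]
print(((proj('side',f)-[210,180]+.5)*7-.5).round(0))
"
```

```text
[[474. 207.]
 [461. 260.]
 [513. 237.]
 [501. 290.]
 [488. 248.]
 [506. 229.]]
[[545. 139.]
 [531. 191.]
 [516. 246.]
 [496. 321.]
 [549. 206.]
 [536. 260.]
 [521. 316.]
 [502. 392.]]
```

```bash
python3 -c "
from meas import *
q=[jw(p,c) for c in [(-.081,-.076,.037),(-.09,-.035,.039),(-.095,-.079,.024),(-.104,-.038,.026),(-.0997,-.059,.0396)]]
print(((proj('side',q)-[180,100]+.5)*3-.5).round(0))
"
python3 - <<'E'
import cv2
a=cv2.imread('pics/s2.png')[240:340,420:600]; cv2.imwrite('pics/z.png',cv2.resize(a,None,fx=4,fy=4))
E
```

```text
[[430. 298.]
 [429. 320.]
 [446. 311.]
 [446. 332.]
 [446. 307.]]
```

View pics/z.png

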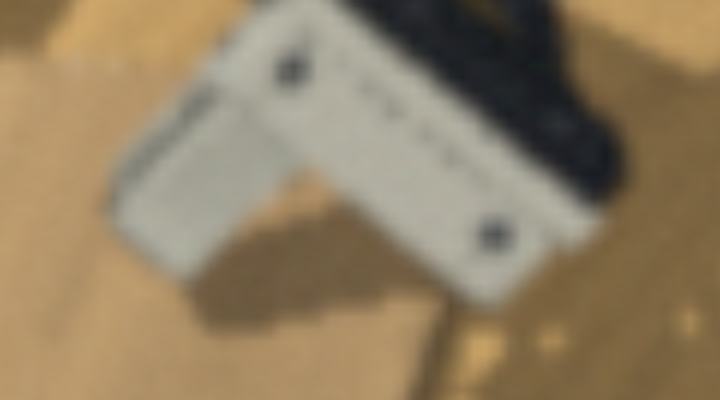

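```bash
python3 -c "
from meas import *
A=np.array([[-.735,-.211,.644],[-.117,.975,.186],[-.668,.061,-.742]]); t=np.array([-.0997,-.059,.0396])
P=lambda v:((proj('side',jw(p,t+A@np.array(v)))[0]-[180,100]+.5)*3-.5)
s=least_squares(lambda a:np.concatenate([P((-a[2],a[0],a[1]))-[447,290],P((a[2],a[0],a[1]))-[466,311]]),[.02,.0,.0095]);print(s.x,s.fun)
s=least_squares(lambda a:np.concatenate([P((-.0095,.021,a[0]))-[447,290],P((.0095,.021,a[0]))-[466,311]]),[.0]);print(s.x,s.fun)
"
```

```text
[ 0.00882769 -0.01428612  0.01295251] [-1.40236953  1.74874338  1.41049214 -1.75887243]
[-0.01830253] [ 4.40508898  6.95205223  1.56193888 -1.09362122]
```

The closed fingertips really sit about 14 mm behind the TCP, so they were riding on the fence's top edge. I'll back off, go about 18 mm lower and push on the side face.

```bash
python3 -c "
from h import *
t,A=rep()
for tg in [(-.03,.022,.039),(-.03,.022,.021),(.0,.022,.021),(.01,.022,.021),(.012,.022,.021)]: print(tg,(A.T@(np.array(tg)-t)/.12).round(3)); t=np.array(tg)"|tail -5
```

```text
(-0.03, 0.022, 0.039) [ 0.222  0.096 -0.188]
(-0.03, 0.022, 0.021) [ 0.1   -0.009  0.111]
(0.0, 0.022, 0.021) [-0.183 -0.053  0.162]
(0.01, 0.022, 0.021) [-0.061 -0.018  0.054]
(0.012, 0.022, 0.021) [-0.012 -0.004  0.011]
```

Emit:
drive_tool(
  increments=[
    [[-1,0.11,0.05,-0.1,0],[-1,0.22,0.1,-0.19,0],[-1,0.27,0.09,-0.13,0],[-1,0.32,0.09,-0.08,0],[-1,0.32,0.09,-0.08,0]],
  ],
)

```text
time_s: 30.78
tcp_pos: [0.6326, 0.0811, 0.0207]
eef_rot: [175.4, 42.0, -160.7]
contact_force: [0.2, -0.3, 0.9]
gripper_width: 0.0005
gripper_force: 0.0
```

Emit:
drive_tool(
  increments=[
    [[-1,-0.06,-0.017,0.054,0],[-1,-0.12,-0.035,0.108,0],[-1,-0.183,-0.053,0.162,0],[-1,-0.183,-0.053,0.162,0]],
  ],
)

```text
time_s: 31.28
tcp_pos: [0.6625, 0.0882, 0.0212]
eef_rot: [175.4, 42.1, -160.5]
contact_force: [0.3, -0.1, 0.0]
gripper_width: 0.0006
gripper_force: 0.0
```

```bash
python3 -c "
from h import *
t,A=rep()"|sed -n '1,6p'
```

```text
t 31.275 joints [  6.  21. -23. -69. -15. -11.] jig tcp [0.0006 0.0231 0.0212]
tool axes in jig:
 [[-0.733 -0.215  0.646]
 [-0.121  0.975  0.187]
 [-0.67   0.059 -0.74 ]] F jig [ 0.3 -0.1  0. ]
tip corners
```

Emit:
drive_tool(
  increments=[
    [[-1,-0.03,-0.009,0.027,0],[-1,-0.061,-0.018,0.054,0],[-1,-0.061,-0.018,0.054,0]],
  ],
)

```text
time_s: 31.65
tcp_pos: [0.6718, 0.0893, 0.021]
eef_rot: [175.4, 42.0, -160.6]
contact_force: [-0.7, 1.0, -0.7]
gripper_width: 0.0007
gripper_force: 0.4
```

Emit:
drive_tool(
  increments=[
    [[-1,-0.025,-0.007,0.022,0],[-1,-0.037,-0.011,0.032,0]],
  ],
)

```text
time_s: 31.9
tcp_pos: [0.6776, 0.0903, 0.0211]
eef_rot: [175.4, 42.0, -160.6]
contact_force: [-2.6, 1.5, 0.3]
gripper_width: 0.0003
gripper_force: 1.3
```

```bash
python3 -c "
from h import *
t,A=rep()
import cv2
from plant import capture
cv2.imwrite('pics/s6.png',cv2.resize(capture('side')[180:255,210:320,::-1],None,fx=7,fy=7,interpolation=cv2.INTER_CUBIC))"|sed -n '1,6p'
```

```text
t 31.9 joints [  7.  22. -22. -67. -14. -14.] jig tcp [0.0159 0.0225 0.0211]
tool axes in jig:
 [[-0.733 -0.214  0.646]
 [-0.12   0.975  0.187]
 [-0.67   0.06  -0.74 ]] F jig [-2.3  1.9  0.3]
tip corners
```

View pics/s6.png

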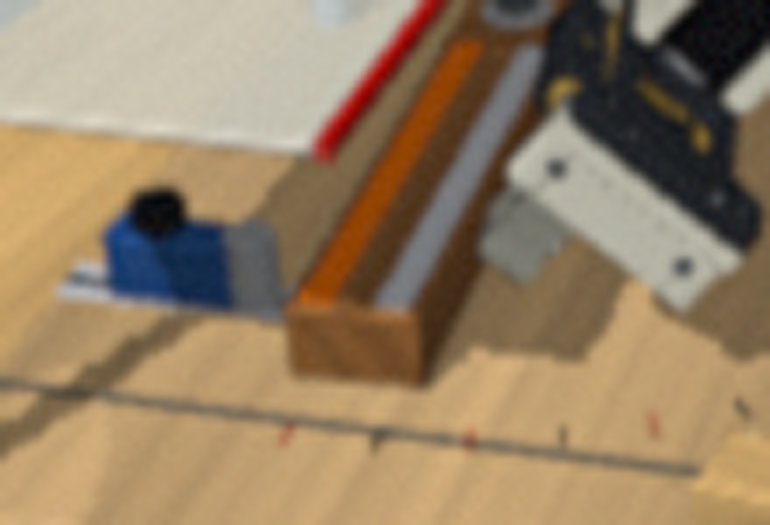

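The fence now slides with about 3 N and its end sits at (290-425, 312) in the crop. The nose edge at (278,270) is still about 10 mm away.

```bash
python3 -c "
from meas import *
meas((289,308),(424,316),(253,228),(210,180),7)"
```

```text
theta [93.8527641] [-0.2  0.4  0.1  0.8]
nose [0.09319395 0.05047104]
```

Emit:
drive_tool(
  increments=[
    [[-1,-0.012,-0.003,0.011,0],[-1,-0.024,-0.007,0.022,0],[-1,-0.024,-0.007,0.022,0]],
  ],
)

```text
time_s: 32.33
tcp_pos: [0.6818, 0.0909, 0.0212]
eef_rot: [175.4, 42.1, -160.6]
contact_force: [-1.6, 1.7, 0.3]
gripper_width: 0.0005
gripper_force: 0.8
```

Emit:
drive_tool(
  increments=[
    [[-1,-0.012,-0.003,0.011,0],[-1,-0.024,-0.007,0.022,0],[-1,-0.024,-0.007,0.022,0]],
  ],
)

```text
time_s: 32.7
tcp_pos: [0.6857, 0.0916, 0.0211]
eef_rot: [175.4, 42.1, -160.6]
contact_force: [-1.8, 0.8, -0.8]
gripper_width: 0.0001
gripper_force: 1.0
```

Emit:
drive_tool(
  increments=[
    [[-1,-0.006,-0.002,0.006,0],[-1,-0.012,-0.004,0.011,0]],
  ],
)

```text
time_s: 32.95
tcp_pos: [0.6873, 0.0921, 0.021]
eef_rot: [175.4, 42.0, -160.6]
contact_force: [-4.4, 2.5, 1.2]
gripper_width: 0.0004
gripper_force: 1.8
```

Emit:
drive_tool(
  increments=[
    [[-1,-0.006,-0.002,0.006,0],[-1,-0.009,-0.003,0.008,0]],
  ],
)

```text
time_s: 33.2
tcp_pos: [0.6889, 0.0922, 0.021]
eef_rot: [175.4, 42.0, -160.6]
contact_force: [-2.6, 2.0, -0.1]
gripper_width: 0.0002
gripper_force: 1.4
```

Emit:
drive_tool(
  increments=[
    [[-1,-0.006,-0.002,0.005,0],[-1,-0.009,-0.003,0.008,0]],
  ],
)

```text
time_s: 33.45
tcp_pos: [0.6905, 0.0924, 0.021]
eef_rot: [175.4, 42.0, -160.6]
contact_force: [-3.3, 2.0, 0.2]
gripper_width: 0.0006
gripper_force: 1.5
```

Emit:
drive_tool(
  increments=[
    [[-1,-0.006,-0.002,0.005,0],[-1,-0.006,-0.002,0.005,0]],
  ],
)

```text
time_s: 33.7
tcp_pos: [0.6912, 0.0925, 0.021]
eef_rot: [175.4, 42.0, -160.6]
contact_force: [-3.3, 1.5, 1.0]
gripper_width: 0.0007
gripper_force: 1.7
```

Emit:
drive_tool(
  increments=[
    [[-1,-0.006,-0.002,0.005,0],[-1,-0.006,-0.002,0.005,0]],
  ],
)

```text
time_s: 33.95
tcp_pos: [0.6915, 0.0927, 0.0208]
eef_rot: [175.4, 42.0, -160.6]
contact_force: [-6.3, 1.2, 2.9]
gripper_width: 0.0003
gripper_force: 3.6
```

Emit:
drive_tool(
  increments=[
    [[-1,-0.006,-0.002,0.005,0],[-1,-0.006,-0.002,0.005,0]],
  ],
)

```text
time_s: 34.2
tcp_pos: [0.6917, 0.0928, 0.0207]
eef_rot: [175.3, 42.0, -160.6]
contact_force: [-11.1, -0.2, 6.9]
gripper_width: 0.0004
gripper_force: 5.7
```

Emit:
drive_tool(
  increments=[
    [[-1,-0.004,-0.001,0.004,0],[-1,-0.004,-0.001,0.004,0],[-1,-0.004,-0.001,0.004,0],[-1,-0.004,-0.001,0.004,0]],
  ],
)

```text
time_s: 34.7
tcp_pos: [0.6919, 0.0928, 0.0206]
eef_rot: [175.3, 41.9, -160.6]
contact_force: [-15.2, -1.0, 9.1]
gripper_width: 0.0007
gripper_force: 7.4
```

```bash
python3 -c "
from plant import capture
import numpy as np
np.save('b.npy',capture('side'))"
```

Emit:
drive_tool(
  increments=[
    [[-1,0.02,0.006,-0.018,0],[-1,0.06,0.018,-0.054,0],[-1,0.15,0.044,-0.13,0],[-1,0.244,0.072,-0.216,0],[-1,0.244,0.072,-0.216,0]],
  ],
)

```text
time_s: 35.38
tcp_pos: [0.6545, 0.085, 0.0216]
eef_rot: [175.5, 42.1, -160.7]
contact_force: [0.2, -0.4, 0.0]
gripper_width: 0.0004
gripper_force: 0.0
```

```bash
python3 -c "
from plant import capture,r
import numpy as np,cv2
b=np.load('b.npy').astype(float);a=capture('side').astype(float);s0=cv2.imread('pics/side0.png')[:,:,::-1].astype(float)
R=(slice(205,240),slice(238,272)); S=(slice(205,224),slice(222,240))
for n,q in(('fence end',R),('stop',S)): print(n,'shift',cv2.phaseCorrelate(b[q].mean(2),a[q].mean(2)),'maxdiff',abs(a-b)[q].max())
print('stop vs start',cv2.phaseCorrelate(s0[S].mean(2),a[S].mean(2)),abs(s0-a)[S].max(), 'offcut',abs(s0-a)[240:262,308:333].max())
print(r.get_state()['contact_force'],r.get_state()['time_s'])"
```

```text
fence end shift ((-0.06401453190508022, -0.006161714235481952), 1.0181114786661487) maxdiff 14.0
stop shift ((-0.013899608778014994, -0.07663218650428405), 0.9974240640579405) maxdiff 13.0
stop vs start ((0.10238110700760572, -0.1189414345843911), 0.9620862260422934) 14.0 offcut 10.0
[ 0.74069807 -0.09973691 -0.27086685] 35.425
```

```bash
python3 -c "
from plant import job
print(job.close_job())"
```

```text
the job is handed in; nothing more can be done
None
```

The fence was pushed home against the stop and pressed with roughly 9 N (estimated from the wrist force). The gripper then backed off clear, with no visible movement of the fence, stop or offcut, and the job was handed in at 35 s with no verdict returned; I viewed 11 pictures, one over the limit of 10.

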